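Build up a pressboard test stack on its electrode

ROBOT

A 6-joint arm with a two-finger parallel gripper is mounted at the origin on the work surface. World frame = base frame: x ahead of the robot, y to its left, z up, the work surface at z = 0. Lengths are in m, angles in rad, forces in N, time in s.
With the tool pointing down it reaches from about 0.4 to 0.825 m from the base axis. Payload 7 kg.
Tool frame: the origin (TCP) lies at the centre of the arm's flange, where the gripper is bolted on; the fingertips stand 178 mm ahead of it and the grasp point (between the pads) lies arm.tcp_to_grasp ahead of it (arm.tcp_to_grasp is the distance from the TCP to the grasp point, in m); z points along the fingers, y is the direction in which the jaws open and shut (so a half turn about z gives the same grasp; the last joint's range is limited). The gripper opens to 88 mm and grips with 3 to 60 N. Pads are 19 mm wide; open, the fingers measure 130 mm over their backs; the gripper's body (78 mm by 193 mm) begins 47 mm behind the grasp point.
Start: joints at [-1.053, 0.359, 0.012, 0, -1.224, -0.288], TCP at [0.154, -0.657, 0.405] pointing down, gripper open.
Joint ranges: [-3.07, 3.07], [-1.43, 2.12], [-1.02, 1.25], [-3.03, 1.67], [-3.05, -0], [-3.03, 3.03]. Speed limits (rad/s): [2.39, 2.39, 3.01, 3.14, 3.14, 3.14].

INTERFACE

Orientations are given as [roll, pitch, yaw] about the fixed x, y, z axes, in that order (R = Rz(yaw) Ry(pitch) Rx(roll)).
In Python, from station import arm gives the robot as it stands.
- The arm moves only by the tool move_arm, never from a script. Its argument "deltas" is a list of rows, each a list of 6 numbers: the shift along the world's x, y, z in mm, then the turn, a rotation vector about the world's x, y, z in degrees. In form: [[tx, ty, tz, ax, ay, az], ...]. A call has exactly 5 rows; each row shifts and turns the commanded pose from where the row before left it; what a row does not reach is not made up. A row lasts 1/12 s, in which the tool goes at most 41.7 mm and 7.16 degrees, less where a joint would pass 70% of its speed; a pose out of reach is approached as far as the arm can. A call with a gripper value outside its range is refused whole. "claw" is the closure in counts, from 0 (fully open) to 255 (shut), set as the call begins (left out, the last holds). The fingers move at their own pace and stop on an object; "squeeze" is the grip in N (left out, the last holds). Time passes only in rows, so rows that do not move let the fingers close, or fill a call up. It gives the time, the measured TCP pose, the force and the opening at its end, in the units of the state.
- arm.get_state(): the state, without advancing time (a new reading comes with each control period).
- arm.grab_frame(name): name is "side" or "top" or "wrist"; returns the picture (480x640x3 uint8, red, green, blue); there is no depth.
- arm.calibration(name): a dict with "intrinsics" (3x3 intrinsics, pixels), "T" (4x4, takes a point from camera to world coordinates); the wrist camera has in their place "mount" (4x4, takes a point from camera to tool coordinates, whose origin is the TCP and whose axes are the flange's). Camera axes: x right, y up, looking along -z (the intrinsics and any distortion apply to the point x, -y, -z); pixel columns grow to the right and rows downward; lengths in m; the calibration is good to about 2 mm. A picture is of the moment at which its call begins: read the wrist's pose just before it. calibration takes no time and is no camera call.
- arm.job_done(): hands the job in, once; it reports no verdict.
Trained networks look in the newest picture that a camera, given by its name, has taken for a name from the list of things; names that differ only in an ending like _2 or _b are one class to them, and where a whole thing is asked for, a point or a joint stands for the part that bears it (a point fixed in the world has none). Each returns a list of dicts, best first, with "score" (0 to 1); they miss things now and then, are a little off and sometimes report something else, mostly with a low value. They report only what shows in the picture. A call takes as long as a camera call.
- arm.spot_in(thing, camera): "xy" ([column, row] in pixels, amid what is visible of it).
- arm.masks_of(thing, camera): "pixels" (480x640 bool, what is visible of it) and "xy" ([column, row] in pixels, amid what is visible of it).
- arm.spot_point(thing, camera): "xy" ([column, row] in pixels: a listed point, or the origin of a listed thing).
The state is a dict: "t": time; "q": joint angles; "qd": joint speeds; "joint_efforts": joint torques, N m; "eef_pos": TCP position; "ee_rot": TCP orientation; "force": force on the tool from outside, world axes, zero at the start; "moment": the same for the moment, N m; "width": finger opening in m.
Only numpy, scipy, OpenCV 4.12 (cv2) and the standard library are available. Lean on these libraries where they do the work, as an engineer would, in place of code of your own. Each camera call takes 0.05 s, during which the arm holds its last target. There are 200 camera calls.

TASK

Set up the insulation test: stack every pressboard spacer on the table flat on the blue fixture with all the holes over its middle bore, and only then pass the brass electrode from the rack down through them all until it is fully home in the fixture. Stand the red post in the red-marked socket and the black post in the black-marked one, both fully home. Leave the other things on the bench where they are.

Things in the scene. Friction and masses are not known exactly. Their poses are not given: they have to be found in the camera images.
- jig: Fixed blue test fixture block, 120 (its x) x 260 (its y) x 40 mm high. Origin: centre of its underside, on the table. Along its y axis it has three blind round bores, each 19 mm across and 30 mm deep, open at the top: the middle one for the electrode and one 90 mm either side of it for the posts.
- bore (a point): Centre of the mouth of the middle bore, at the fixture's top face, 40 mm above the table; axes as the fixture's.
- red_socket (a point): Centre of the mouth of the bore at the fixture's +y end, at the top face, framed by a red square plate mark.
- black_socket (a point): Centre of the mouth of the bore at the fixture's -y end, at the top face, framed by a black square plate mark.
- rack: Fixed white parts rack, 240 (its x) x 60 x 45 mm high, origin at the centre of its underside. Three blind bores 19 mm across and 30 mm deep in a line along its x, 80 mm apart, in which the electrode and the two posts stand upright at the start, in any order.
- electrode: Loose brass electrode rod, 163 mm long, about 0.22 kg: shank 16 mm in diameter with a round (hemispherical) nose; a round grip head 25 mm in diameter from 118 to 163 mm above the tip. Origin: the lowest point of the nose, on the axis; z points up along the rod. The tip rests on the floor of its bore, 30 mm below the mouth, when home.
- red_post: Loose terminal post with a red grip, 117 mm long, 0.1 kg: steel shank 16 mm in diameter with a round (hemispherical) nose; round red grip 25 mm in diameter from 62 to 117 mm above the tip. Origin: the lowest point of the nose, on the axis; z up along the post. The tip is 30 mm below the mouth when home.
- black_post: Loose terminal post with a black grip, 117 mm long, 0.1 kg: steel shank 16 mm in diameter with a round (hemispherical) nose; round black grip 25 mm in diameter from 62 to 117 mm above the tip. Origin: the lowest point of the nose, on the axis; z up along the post. The tip is 30 mm below the mouth when home.
- spacer1: Loose brown pressboard spacer, 50 (its x) x 100 (its y) x 12 mm thick, 50 to 100 g, with a through hole 22 mm across at its centre. Lies flat on the table at the start. Origin: centre of the underside, on the hole's axis; z is the upward normal. May be absent.
- spacer2: Loose brown pressboard spacer, 50 (its x) x 100 (its y) x 12 mm thick, 50 to 100 g, with a through hole 22 mm across at its centre. Lies flat on the table at the start. Origin: centre of the underside, on the hole's axis; z is the upward normal. May be absent.
- spacer3: Loose brown pressboard spacer, 50 (its x) x 100 (its y) x 12 mm thick, 50 to 100 g, with a through hole 22 mm across at its centre. Lies flat on the table at the start. Origin: centre of the underside, on the hole's axis; z is the upward normal. May be absent.
- spacer4: Loose brown pressboard spacer, 50 (its x) x 100 (its y) x 12 mm thick, 50 to 100 g, with a through hole 22 mm across at its centre. Lies flat on the table at the start. Origin: centre of the underside, on the hole's axis; z is the upward normal. May be absent.
- spacer5: Loose brown pressboard spacer, 50 (its x) x 100 (its y) x 12 mm thick, 50 to 100 g, with a through hole 22 mm across at its centre. Lies flat on the table at the start. Origin: centre of the underside, on the hole's axis; z is the upward normal. May be absent.
- red_box: Bystander, leave where it is: loose red plastic box 60 x 90 x 30 mm. Origin: centre of its underside.
- dish: Bystander, leave where it is: loose shallow covered glass dish 94 mm across, 17 mm high. Origin: centre of its underside.
- meter: Bystander, leave where it is: loose yellow hand meter 55 x 110 x 30 mm. Origin: centre of its underside.

How it is judged:
By the outcome, as a careful person would: the job done as asked, in the order asked, and still so for the second after the job is handed in, with the robot touching nothing.
Of spacer1, spacer2, spacer3, spacer4, spacer5 only 3 to 5 are there at a start; the rules pass over those that are not, and their reading is None.
At some moment in a run one of spacer1, spacer2, spacer3, spacer4, spacer5 may be knocked a few centimetres aside while the robot is not near it.
It also fails if it takes over 210 s, if anything falls off the work surface, if the arm or the gripper's body presses on something with over 40 N, if the wrist force passes 120 N, or if a joint passes its speed limit or range.

## Working session

There is one attempt and no reset: what is moved stays moved. The work goes in short steps, Python scripts to look and compute and a tool call to move; the robot and the scene stay as the last step left them, time stands still between calls to the robot, and variables do not carry over. Pictures are saved under pics/ and viewed, about 12 in all and at most 16, crops included, and the job is handed in when it is done.

Besides the shell and the picture viewer there is one more tool, called by a JSON object that holds its "fn" and its "kwargs". move_arm: Moves the arm, as the interface text tells. Its arguments: {"type":"object","properties":{"deltas":{"type":"array","items":{"type":"array","items":{"type":"number"}}},"claw":{"type":"number"},"squeeze":{"type":"number"}},"required":["deltas"]}

```bash
mkdir -p pics; ls; python3 - <<'E'
from station import arm
import cv2, numpy as np
print(arm.get_state()); print(arm.tcp_to_grasp)
for n in ["top","side","wrist"]:
    im=arm.grab_frame(n); cv2.imwrite(f"pics/{n}0.png",im[:,:,::-1])
    c=arm.calibration(n); print(n,{k:np.round(v,4).tolist() if not isinstance(v,str) else v for k,v in c.items()})
E
```

```text
pics
{'t': 0.0, 'q': array([-1.05294028e+00,  3.59392784e-01,  1.10808537e-02, -3.45860668e-04,
       -1.22407808e+00, -2.88137368e-01]), 'qd': array([-8.05487937e-04,  9.27927492e-05, -2.63262519e-03,  2.91282280e-04,
        9.56988426e-04,  4.89359252e-04]), 'joint_efforts': array([ 1.02368849e-03, -5.82727182e+01,  2.93052775e+01,  6.99730530e+00,
        6.86197905e-03, -2.02287520e-04]), 'eef_pos': array([ 0.15368471, -0.65708442,  0.40372897]), 'ee_rot': array([ 3.13997228e+00, -1.41186179e-04, -2.91199164e+00]), 'force': array([ 0.52035797, -0.42515871,  0.43092174]), 'moment': array([ 0.03002167,  0.01613298, -0.01974418]), 'width': 0.08789602119967257}
0.1593
top {'intrinsics': [[570.5375, 0.0, 323.7097], [0.0, 570.5375, 242.8443], [0.0, 0.0, 1.0]], 'T': [[-0.0247, 0.9968, -0.0754, 0.4718], [-0.9996, -0.0234, 0.0174, 0.0183], [0.0156, 0.0758, 0.997, 1.3761], [0.0, 0.0, 0.0, 1.0]]}
side {'intrinsics': [[562.8887, 0.0, 325.952], [0.0, 562.8887, 238.4161], [0.0, 0.0, 1.0]], 'T': [[-0.9046, 0.2055, -0.3733, 0.1155], [-0.4254, -0.4889, 0.7616, 0.9872], [-0.026, 0.8478, 0.5297, 0.7345], [0.0, 0.0, 0.0, 1.0]]}
wrist {'intrinsics': [[426.9975, 0.0, 315.8103], [0.0, 426.9975, 236.4139], [0.0, 0.0, 1.0]], 'mount': [[-0.0001, 0.9572, 0.2896, 0.0787], [1.0, 0.0, 0.0004, 0.0006], [0.0004, 0.2896, -0.9572, 0.0197], [0.0, 0.0, 0.0, 1.0]]}
```

View pics/top0.png

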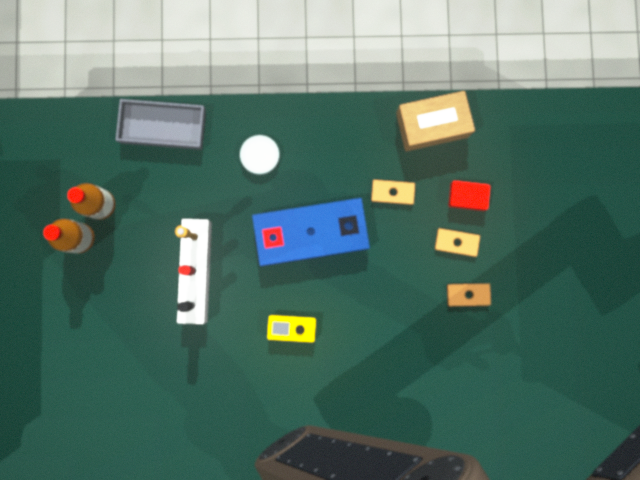

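View pics/side0.png

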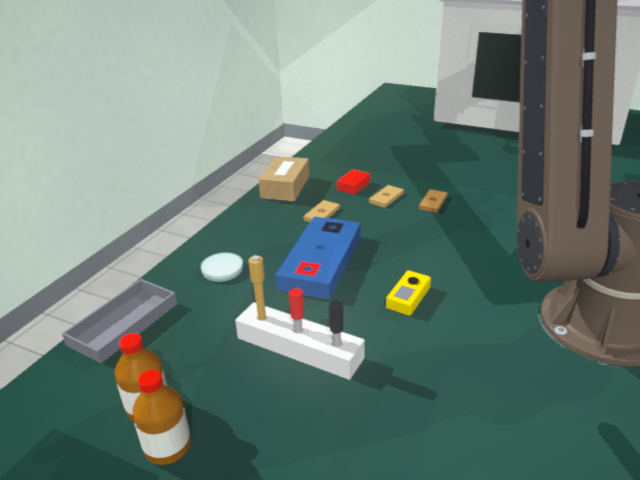

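```bash
cat > h.py <<'E'
from station import arm
import cv2, numpy as np
from scipy.spatial.transform import Rotation as R
def camT(cam, st=None):
    c=arm.calibration(cam)
    if cam!="wrist": return c["intrinsics"],c["T"]
    st=st or arm.get_state(); T=np.eye(4); T[:3,:3]=R.from_euler("xyz",st["ee_rot"]).as_matrix(); T[:3,3]=st["eef_pos"]
    return c["intrinsics"],T@c["mount"]
def p2w(KT,uv,z):
    K,T=KT; uv=np.atleast_2d(np.asarray(uv,float))
    d=np.c_[(uv[:,0]-K[0,2])/K[0,0],-(uv[:,1]-K[1,2])/K[1,1],-np.ones(len(uv))]@T[:3,:3].T
    return T[:3,3]+d*((z-T[2,3])/d[:,2])[:,None]
def w2p(KT,p):
    K,T=KT; q=(np.atleast_2d(p)-T[:3,3])@T[:3,:3]
    return np.c_[K[0,0]*q[:,0]/-q[:,2]+K[0,2],K[1,1]*-q[:,1]/-q[:,2]+K[1,2]]
def rect(KT,mask,z):
    "world rectangle (centre mm, sides mm, angle deg of the long side) of a mask's outline on plane z"
    cs=cv2.findContours(mask.astype(np.uint8),cv2.RETR_EXTERNAL,cv2.CHAIN_APPROX_NONE)[0]
    w=p2w(KT,max(cs,key=cv2.contourArea)[:,0,:],z)[:,:2]*1000
    (c,s,a)=cv2.minAreaRect(w.astype(np.float32))
    if s[0]<s[1]: a+=90; s=s[::-1]
    return np.round(c,1),np.round(s,1),round((a+90)%180-90,1)
def snap(cam,name=None):
    st=arm.get_state(); im=arm.grab_frame(cam)
    if name: cv2.imwrite(f"pics/{name}.png",im[:,:,::-1])
    return camT(cam,st),im
def pose():
    s=arm.get_state(); print("t",round(s["t"],2),"tcp",np.round(s["eef_pos"]*1000,1),"rpy",np.round(np.degrees(s["ee_rot"]),1),"q",np.round(s["q"],2),"w",round(s["width"]*1000,1),"F",np.round(s["force"],1))
E
python3 - <<'E'
from h import *
for cam in ["top"]:
    KT,im=snap(cam)
    for th,z in [("jig",.04),("rack",.045),("spacer1",.012),("red_box",.03),("dish",.017),("meter",.03)]:
        for m in arm.masks_of(th,cam):
            print(cam,th,round(m["score"],2),np.round(m["xy"]),m["pixels"].sum(),*rect(KT,m["pixels"],z))
    for th,z in [("bore",.04),("red_socket",.04),("black_socket",.04),("electrode",.015),("red_post",.015),("black_post",.015)]:
        for m in arm.spot_point(th,cam): print(cam,th,round(m["score"],2),np.round(m["xy"],1),np.round(p2w(KT,m["xy"],z)[0]*1000,1))
    for th,z in [("electrode",.13),("red_post",.1),("black_post",.1)]:
        for m in arm.spot_in(th,cam): print(cam,th,"in",round(m["score"],2),np.round(m["xy"],1),np.round(p2w(KT,m["xy"],z)[0]*1000,1))
E
```

```text
top jig 0.98 [310. 230.] 5775 [600.8  25.7] [263.8 125.7] -82.2
top rack 0.58 [195. 271.] 2627 [516.5 297.5] [241.5  70.6] -2.7
top spacer1 0.94 [462. 294.] 826 [ 444.3 -347.6] [101.7  47.7] 88.6
top spacer1 0.93 [459. 238.] 841 [ 570.1 -325.3] [102.   51.8] 79.2
top spacer1 0.74 [396. 190.] 904 [ 695.4 -175.2] [105.8  56.3] 84.3
top red_box 0.69 [468. 200.] 1028 [ 680.9 -354.6] [94.8 65.2] 82.3
top dish 0.55 [184. 229.] 235 [605.6 321.7] [56.8 29.7] 62.1
top bore 0.84 [312.2 229.9] [604.   21.3  40. ]
top bore 0.23 [466.2 197.7] [ 672.3 -345.7   40. ]
top red_socket 0.69 [276.2 232.2] [600.5 105.9  40. ]
top red_socket 0.46 [467.1 200. ] [ 666.7 -347.6   40. ]
top black_socket 0.61 [346.8 222. ] [620.8 -60.7  40. ]
top black_socket 0.58 [458.  241.1] [ 569.5 -321.8   40. ]
top electrode 0.52 [196.4 235.1] [600.4 297.9  15. ]
top red_post 0.74 [192.3 269.5] [518.6 308.3  15. ]
top red_post 0.42 [393.2 193.3] [ 690.7 -176.1   15. ]
top black_post 0.44 [195.6 304.9] [434.7 301.1  15. ]
top electrode in 0.63 [184.2 230.8] [599.6 300.8 130. ]
top red_post in 0.47 [183.3 270.2] [514.6 310.1 100. ]
top red_post in 0.47 [455.  244.4] [ 557.8 -299.4  100. ]
top black_post in 0.59 [185.1 305.6] [436.  306.6 100. ]
```

{"fn": "move_arm", "kwargs": {"deltas": [[19.4, 20.6, -5, 0, 0, 5], [19.4, 20.6, -5, 0, 0, 5], [19.4, 20.6, -5, 0, 0, 5], [19.4, 20.6, -5, 0, 0, 5], [19.4, 20.6, -5, 0, 0, 5]], "claw": 0}}

```text
t: 1.37
eef_pos: [0.2514, -0.5532, 0.3795]
ee_rot: [-3.141, -0.0, -2.471]
force: [0.7, -0.8, 0.4]
width: 0.0877
```

{"fn": "move_arm", "kwargs": {"deltas": [[19.4, 20.6, -5, 0, 0, 5], [19.4, 20.6, -5, 0, 0, 5], [19.4, 20.6, -5, 0, 0, 5], [19.4, 20.6, -5, 0, 0, 5], [19.4, 20.6, -5, 0, 0, 5]]}}

```text
t: 1.78
eef_pos: [0.3485, -0.4501, 0.3547]
ee_rot: [-3.141, -0.0, -2.035]
force: [-0.0, 0.4, -0.8]
width: 0.0877
```

{"fn": "move_arm", "kwargs": {"deltas": [[19.4, 20.6, -5, 0, 0, 5], [19.4, 20.6, -5, 0, 0, 5], [19.4, 20.6, -5, 0, 0, 5], [19.4, 20.6, -5, 0, 0, 5], [19.4, 20.6, -5, 0, 0, 5]]}}

```text
t: 2.2
eef_pos: [0.4456, -0.3471, 0.3297]
ee_rot: [-3.141, -0.0, -1.598]
force: [-0.5, -0.6, 0.6]
width: 0.0877
```

```bash
cat > look.py <<'E'
import sys
from h import *
# usage: look.py name thing z : wrist picture, masks -> rectangles
pose(); KT,im=snap("wrist",sys.argv[1])
for m in arm.masks_of(sys.argv[2],"wrist"):
    print(round(m["score"],2),np.round(m["xy"]),m["pixels"].sum(),*rect(KT,m["pixels"],float(sys.argv[3])))
E
sleep 1; python3 look.py w1 spacer1 .012
```

```text
t 2.2 tcp [ 445.6 -347.1  329.7] rpy [-180.    -0.   -91.6] q [-0.32  0.24 -0.34  0.   -0.99  0.29] w 87.7 F [-0.5 -0.6  0.6]
0.61 [325. 199.] 9051 [ 441.7 -350.3] [101.9  50.6] 90.0
0.6 [150. 235.] 8448 [ 566.3 -329.1] [103.4  54.3] 78.9
```

View pics/w1.png

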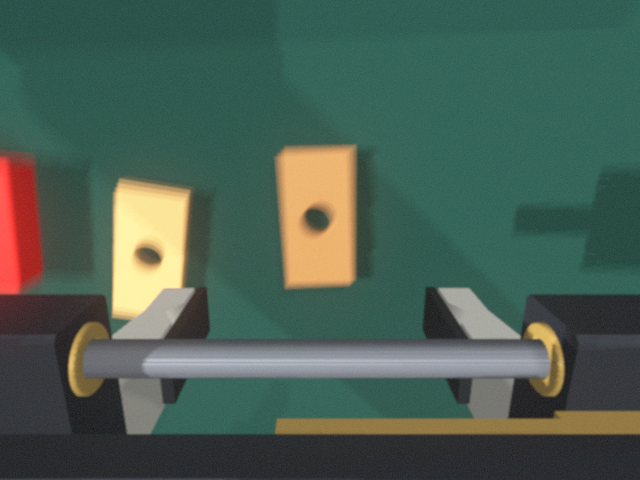

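```bash
cat >> h.py <<'E'
def hole(KT,im,uv,z,dbg=None,k=0.85,d=22,half=None):
    "centre (mm) of the dark round hole near uv whose rim lies at height z; prints size"
    K,T=KT; dist=T[2,3]-z; r=int(half or d/2000*K[0,0]/dist*1.9); u,v=np.round(uv).astype(int); u0,v0=max(u-r,0),max(v-r,0)
    roi=cv2.cvtColor(im[v0:v+r+1,u0:u+r+1],cv2.COLOR_RGB2HSV)[:,:,2]
    S=8; big=cv2.resize(roi,None,fx=S,fy=S,interpolation=cv2.INTER_CUBIC)
    m=(big<k*np.median(big)).astype(np.uint8); n,lab,stt,cen=cv2.connectedComponentsWithStats(m)
    c0=np.array(m.shape[::-1])/2; ok=[i for i in range(1,n) if stt[i,4]>30*S]
    i=min(ok,key=lambda i:np.hypot(*(cen[i]-c0))); cs=cv2.findContours((lab==i).astype(np.uint8),cv2.RETR_EXTERNAL,cv2.CHAIN_APPROX_NONE)[0]
    cn=cv2.convexHull(max(cs,key=cv2.contourArea)); px=(cn[:,0,:]+.5)/S-.5+[u0,v0]
    w=p2w(KT,px,z)[:,:2]*1000; (c,s,a)=cv2.fitEllipse(w.astype(np.float32))
    if dbg:
        o=cv2.cvtColor(big,cv2.COLOR_GRAY2BGR); cv2.polylines(o,[cn],True,(0,0,255),1); cv2.imwrite(f"pics/{dbg}.png",o)
    print("hole",np.round(c,1),"axes",np.round(s,1)); return np.array(c)
E
python3 - <<'E'
from h import *
st=arm.get_state(); KT=camT("wrist",st); im=cv2.imread("pics/w1.png")[:,:,::-1].copy()
hole(KT,im,(317,217),.012,"c1",k=.88)
hole(KT,im,(317,217),.012,k=.7)
ms=[]; print(np.round(p2w(KT,[(279,151),(356,146),(356,284),(284,288)],.012)*1000,1))
g=cv2.cvtColor(im,cv2.COLOR_RGB2HSV)[:,:,2]; top=((g>190)&(np.abs(im[:,:,0].astype(int)-im[317-120,300,0])<40)).astype(np.uint8); top[:,:260]=0;top[300:]=0
print(rect(KT,top,.012), im[200,300],im[148,300],im[150,281])
E
```

```text
hole [ 445.9 -347. ] axes [21.8 25.7]
hole [ 446.  -347.1] axes [19.5 20. ]
[[ 470.5 -395.8   12. ]
 [ 417.7 -397.8   12. ]
 [ 417.5 -295.8   12. ]
 [ 471.8 -293.9   12. ]]
(array([ 445.5, -346.4]), array([98.9, 48.8]), -89.4) [239 184 116] [161 130  91] [120 113  85]
```

View pics/c1.png

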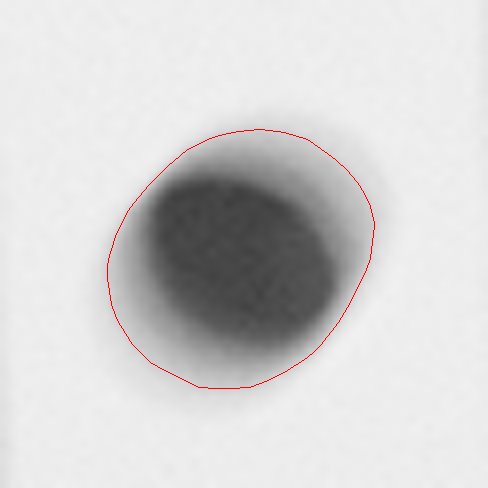

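{"fn": "move_arm", "kwargs": {"deltas": [[0, 0, -34, 0, 0, 2.2], [0, 0, -34, 0, 0, 0], [0, 0, -34, 0, 0, 0], [0, 0, -26, 0, 0, 0], [0, 0, -19.7, 0, 0, 0]]}}

```text
t: 2.72
eef_pos: [0.4438, -0.3482, 0.1797]
ee_rot: [3.14, 0.001, -1.566]
force: [0.1, 0.3, 0.9]
width: 0.0878
```

{"fn": "move_arm", "kwargs": {"deltas": [[0, 0, 0, 0, 0, 0], [0, 0, 0, 0, 0, 0], [0, 0, 0, 0, 0, 0], [0, 0, 0, 0, 0, 0], [0, 0, 0, 0, 0, 0]], "claw": 255, "squeeze": 25}}

```text
t: 3.13
eef_pos: [0.4448, -0.3484, 0.1825]
ee_rot: [-3.141, -0.0, -1.565]
force: [0.4, -0.1, -0.1]
width: 0.0599
```

{"fn": "move_arm", "kwargs": {"deltas": [[0, 0, 0, 0, 0, 0], [0, 0, 4, 0, 0, 0], [0, 0, 10, 0, 0, 0], [0, 0, 20, 0, 0, 0], [0, 0, 30, 0, 0, 0]]}}

```text
t: 3.55
eef_pos: [0.4438, -0.3479, 0.2453]
ee_rot: [3.138, 0.002, -1.565]
force: [0.8, -0.3, -0.8]
width: 0.0496
```

{"fn": "move_arm", "kwargs": {"deltas": [[0, 0, 22, 0, 0, 0], [9, 31, 20, 0, 0, 0.5], [10, 32, 15, 0, 0, 0.5], [10, 32, 10, 0, 0, 0.5], [10, 32, 8, 0, 0, 0.5]]}}

```text
t: 3.97
eef_pos: [0.4838, -0.2201, 0.3234]
ee_rot: [-3.139, -0.0, -1.53]
force: [0.9, 0.5, -0.8]
width: 0.0497
```

{"fn": "move_arm", "kwargs": {"deltas": [[11, 34, 2, 0, 0, 0.6], [11, 34, 2, 0, 0, 0.6], [11, 34, 2, 0, 0, 0.6], [11, 34, 2, 0, 0, 0.6], [11, 34, 2, 0, 0, 0.6]]}}

```text
t: 4.38
eef_pos: [0.5387, -0.0495, 0.3324]
ee_rot: [-3.14, 0.0, -1.476]
force: [0.9, 0.6, -0.2]
width: 0.0499
```

{"fn": "move_arm", "kwargs": {"deltas": [[11, 34, 0, 0, 0, 0.6], [11, 34, 0, 0, 0, 0.6], [11, 34, 0, 0, 0, 0.6], [11, 34, 0, 0, 0, 0.6], [8, 34, 0, 0, 0, 0]]}}

```text
t: 4.8
eef_pos: [0.591, 0.1206, 0.3321]
ee_rot: [-3.14, 0.0, -1.434]
force: [0.5, -0.2, -0.7]
width: 0.0494
```

```bash
python3 - <<'E'
from h import *
pose(); KT,im=snap("wrist","w2")
for th in ["bore","red_socket","black_socket"]:
    for m in arm.spot_point(th,"wrist")[:2]: print(th,round(m["score"],2),np.round(m["xy"],1),np.round(p2w(KT,m["xy"],.04)[0]*1000,1))
E
```

```text
t 4.8 tcp [591.  120.6 332.1] rpy [-179.9    0.   -82.2] q [ 0.52  0.3  -0.25  0.   -1.02 -0.39] w 49.4 F [ 0.5 -0.2 -0.7]
bore 0.91 [325.6  75.7] [598.3  24.7  40. ]
black_socket 0.62 [316.5 295.5] [584.2 167.5  40. ]
```

View pics/w2.png

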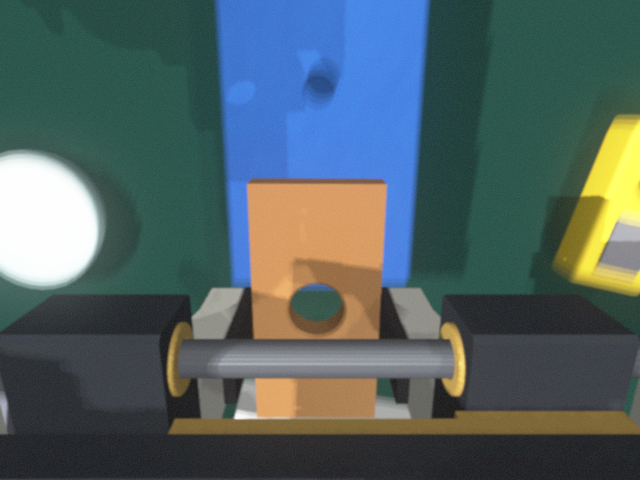

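```bash
python3 - <<'E'
from h import *
st=arm.get_state(); KT=camT("wrist",st); im=cv2.imread("pics/w2.png")[:,:,::-1].copy()
K,M=KT[0],arm.calibration("wrist")["mount"]
roi=cv2.cvtColor(im[268:336,270:365],cv2.COLOR_RGB2HSV)[:,:,2]
for k in (.75,.85,.9):
    m=(roi<k*np.median(roi[:10])).astype(np.uint8)
    c=max(cv2.findContours(m,cv2.RETR_EXTERNAL,cv2.CHAIN_APPROX_NONE)[0],key=cv2.contourArea)[:,0,:]+[270,268]
    c=c[(c[:,1]<334)&(c[:,0]>280)&(c[:,0]<355)]
    w=p2w((K,M),c,.1705)[:,:2]*1000
    A=np.c_[2*w,np.ones(len(w))]; s=np.linalg.lstsq(A,(w**2).sum(1),rcond=None)[0]
    print(k,"hole in tool",np.round(s[:2],2),"r",round(np.sqrt(s[2]+s[:2]@s[:2]),2), c.min(0),c.max(0))
a=cv2.resize(im[40:130,260:380],None,fx=5,fy=5,interpolation=cv2.INTER_CUBIC)
b=cv2.resize(im[265:345,270:366],None,fx=5,fy=5,interpolation=cv2.INTER_CUBIC)
o=np.zeros((860,600,3),np.uint8)[:450]; 
cv2.imwrite("pics/c2.png",a[:,:,::-1])
E
```

```text
0.75 hole in tool [2.5  0.61] r 10.11 [289 285] [343 333]
0.85 hole in tool [2.65 0.63] r 10.55 [289 283] [344 333]
0.9 hole in tool [2.69 0.65] r 10.77 [288 283] [345 333]
```

View pics/c2.png

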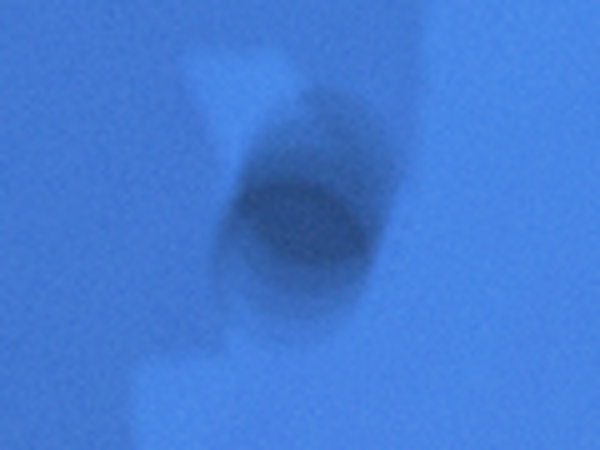

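{"fn": "move_arm", "kwargs": {"deltas": [[2, -20, 0, 0, 0, 0], [2, -20, -10, 0, 0, 0], [2, -20, -15, 0, 0, 0], [2, -18, -18, 0, 0, 0], [1.7, -13.4, -18, 0, 0, 0]]}}

```text
t: 5.42
eef_pos: [0.5999, 0.0248, 0.2705]
ee_rot: [-3.14, 0.0, -1.437]
force: [1.3, 0.9, -0.6]
width: 0.0496
```

{"fn": "move_arm", "kwargs": {"deltas": [[0, 0, -18, 0, 0, 0], [0, 0, -14, 0, 0, 0], [0, 0, -9, 0, 0, 0], [0, 0, -4, 0, 0, 0], [0, 0, -2, 0, 0, 0]]}}

```text
t: 5.83
eef_pos: [0.6, 0.0266, 0.2234]
ee_rot: [3.14, -0.001, -1.436]
force: [-7.9, -1.5, 15.3]
width: 0.0495
```

{"fn": "move_arm", "kwargs": {"deltas": [[0, 0, 0, 0, 0, 0], [0, 0, 0, 0, 0, 0], [0, 0, 0, 0, 0, 0], [0, 0, 0, 0, 0, 0], [0, 0, 0, 0, 0, 0]]}}

```text
t: 6.25
eef_pos: [0.6006, 0.0276, 0.2235]
ee_rot: [-3.141, 0.0, -1.435]
force: [0.2, 0.3, 1.7]
width: 0.0495
```

{"fn": "move_arm", "kwargs": {"deltas": [[0, 0, 0, 0, 0, 0], [0, 0, 0, 0, 0, 0], [0, 0, 0, 0, 0, 0], [0, 0, 5, 0, 0, 0], [0, 0, 15, 0, 0, 0]], "claw": 0}}

```text
t: 6.67
eef_pos: [0.5996, 0.0272, 0.2413]
ee_rot: [3.138, -0.0, -1.436]
force: [0.2, -0.2, -0.3]
width: 0.0775
```

{"fn": "move_arm", "kwargs": {"deltas": [[0, 0, 35, 0, 0, 0], [0, 0, 35, 0, 0, 0], [0, 0, 35, 0, 0, 0], [0, 0, 30, 0, 0, 0], [0, 0, 0, 0, 0, 0]]}}

```text
t: 7.08
eef_pos: [0.6019, 0.0274, 0.3857]
ee_rot: [-3.131, 0.0, -1.434]
force: [1.9, -0.3, 0.7]
width: 0.0879
```

```bash
python3 - <<'E'
from h import *
pose(); KT,im=snap("wrist","w3")
for th,z in [("bore",.052),("red_socket",.04),("black_socket",.04),("spacer1",.052)]:
    for m in arm.spot_point(th,"wrist")[:2]: print(th,round(m["score"],2),np.round(m["xy"],1),np.round(p2w(KT,m["xy"],z)[0]*1000,1))
uv=w2p(KT,[.600,.025,.052])[0]; print(uv)
hole(KT,im,uv,.052,"c3",k=.88)
T=arm.grab_frame("top"); cv2.imwrite("pics/t1.png",T[:,:,::-1])
for m in arm.masks_of("spacer1","top"): print(round(m["score"],2),np.round(m["xy"]),m["pixels"].sum(),*rect(camT("top"),m["pixels"],.012))
E
```

```text
t 7.08 tcp [601.9  27.4 385.7] rpy [-179.4    0.   -82.2] q [ 0.37  0.25 -0.19  0.   -1.12 -0.23] w 87.9 F [ 1.9 -0.3  0.7]
red_socket 0.76 [324.2 309.9] [586.8 111.4  40. ]
red_socket 0.62 [322.5 207.6] [600.6  24.4  40. ]
black_socket 0.57 [325.8  85.7] [610.9 -65.   40. ]
spacer1 0.71 [321.5 207.7] [601.8  21.8  52. ]
[323.25055572 212.06205781]
hole [601.1  25.3] axes [22.3 23.2]
0.98 [460. 240.] 817 [ 570.5 -325.4] [100.5  51.4] 78.0
0.81 [393. 186.] 789 [ 696.9 -175.1] [99.9 51.5] 86.5
0.71 [307. 238.] 136 [585.   27.1] [38.4 14.4] 88.7
```

View pics/w3.png

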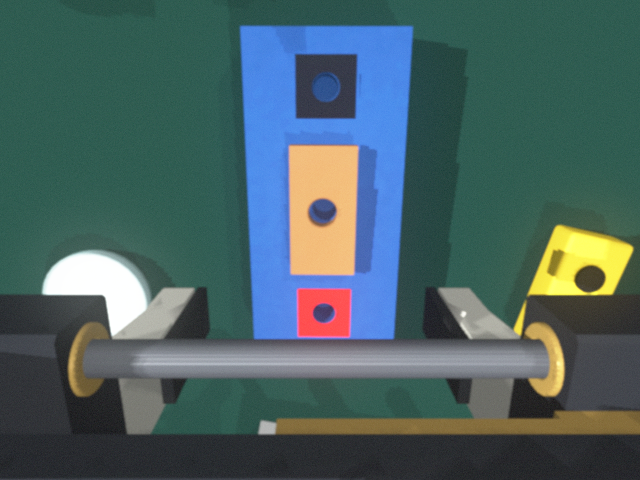

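```bash
cat > marks.py <<'E'
from h import *
import sys
def marks(KT,im,n=0):
    hsv=cv2.cvtColor(im,cv2.COLOR_RGB2HSV); H,S,V=[hsv[:,:,i].astype(int) for i in range(3)]
    red=((H<8)|(H>172))&(S>150)&(V>100); out={}
    for nm,m,pr in (("red",red,(.590,.113,.04)),("black",V<80,(.612,-.063,.04))):
        m=m.astype(np.uint8); uv=w2p(KT,pr)[0]; r=55; b=np.zeros_like(m); u,v=np.round(uv).astype(int); b[max(v-r,0):min(v+r,338),u-r:u+r]=1; m&=b
        cs=cv2.findContours(m,cv2.RETR_EXTERNAL,cv2.CHAIN_APPROX_NONE)[0]; c=max(cs,key=cv2.contourArea)
        w=p2w(KT,c[:,0,:],.04)[:,:2]*1000; r=cv2.minAreaRect(w.astype(np.float32)); out[nm]=np.array(r[0]); print(nm,np.round(r[0],1),np.round(r[1],1),np.round(r[2],1))
    d=out["red"]-out["black"]; print("mid",np.round((out["red"]+out["black"])/2,2),"dist",np.round(np.hypot(*d),1),"jig yaw",np.round(np.degrees(np.arctan2(d[1],d[0]))-90,2)); return out
if __name__=="__main__":
    z=float(sys.argv[1]); pose(); KT,im=snap("wrist",sys.argv[2]); o=marks(KT,im)
    for nm in o: hole(KT,im,w2p(KT,[*o[nm]/1000,.04])[0],.04,k=.8,d=14)
    mid=(o["red"]+o["black"])/2; print("stack hole:"); h=hole(KT,im,w2p(KT,[*mid/1000,z])[0],z,sys.argv[2]+"c",k=.88); print("err hole-mid",np.round(h-mid,1))
E
python3 marks.py .052 w4
```

```text
t 7.43 tcp [600.2  27.3 376.7] rpy [179.9  -0.  -82.2] q [ 0.37  0.26 -0.2  -0.   -1.12 -0.23] w 87.5 F [-0.1  0.1 -0.5]
red [587.5 112.3] [43.1 39.1] 7.7
black [611.4 -64.7] [41.6 41. ] 7.8
mid [599.42  23.79] dist 178.5 jig yaw 7.69
hole [587.2 114.5] axes [18.8 19. ]Traceback (most recent call last):
  File "marks.py", line 13, in <module>
    for nm in o: hole(KT,im,w2p(KT,[*o[nm]/1000,.04])[0],.04,k=.8,d=14)
                 ~~~~^^^^^^^^^^^^^^^^^^^^^^^^^^^^^^^^^^^^^^^^^^^^^^^^^^
  File "h.py", line 38, in hole
    w=p2w(KT,px,z)[:,:2]*1000; (c,s,a)=cv2.fitEllipse(w.astype(np.float32))
                                       ~~~~~~~~~~~~~~^^^^^^^^^^^^^^^^^^^^^^
cv2.error: OpenCV(4.12.0) /io/opencv/modules/imgproc/src/shapedescr.cpp:361: error: (-201:Incorrect size of input array) There should be at least 5 points to fit the ellipse in function 'fitEllipseNoDirect'
```

```bash
python3 - <<'E'
s=open("marks.py").read()
s=s.replace('    for nm in o: hole(KT,im,w2p(KT,[*o[nm]/1000,.04])[0],.04,k=.8,d=14)\n','    o["red"]=hole(KT,im,w2p(KT,[*o["red"]/1000,.04])[0],.04,k=.8,d=14)\n')
open("marks.py","w").write(s)
E
python3 marks.py .052 w4
```

```text
t 7.48 tcp [600.3  27.3 376.7] rpy [179.9  -0.  -82.2] q [ 0.37  0.26 -0.2  -0.   -1.12 -0.23] w 87.4 F [-0.2 -0.5  0.4]
red [587.5 112.3] [43.  39.1] 7.7
black [611.4 -64.7] [41.8 41. ] 7.8
mid [599.42  23.77] dist 178.6 jig yaw 7.69
hole [587.2 114.4] axes [18.8 19. ]
stack hole:
hole [601.2  25.3] axes [22.4 23.2]
err hole-mid [1.9 0.5]
```

{"fn": "move_arm", "kwargs": {"deltas": [[-1.6, -0.2, -36, 0, 0, 0], [0, 0, -36, 0, 0, 0], [0, 0, -36, 0, 0, 0], [0, 0, -28, 0, 0, 0], [0, 0, -16, 0, 0, 0]]}}

```text
t: 7.95
eef_pos: [0.5974, 0.0267, 0.2218]
ee_rot: [3.136, -0.001, -1.436]
force: [-0.2, -1.1, 0.6]
width: 0.0876
```

{"fn": "move_arm", "kwargs": {"deltas": [[0, 0, 0, 0, 0, 0], [0, 0, 0, 0, 0, 0], [0, 0, 0, 0, 0, 0], [0, 0, 0, 0, 0, 0], [0, 0, 0, 0, 0, 0]], "claw": 255, "squeeze": 12}}

```text
t: 8.37
eef_pos: [0.5993, 0.0273, 0.2276]
ee_rot: [-3.139, 0.0, -1.435]
force: [0.2, -0.4, -0.7]
width: 0.0597
```

{"fn": "move_arm", "kwargs": {"deltas": [[0, 0, 0, 0, 0, 0], [0, 0, 0, 0, 0, 0], [0, 0, 0, 0, 0, 0], [0, 0, 0, 0, 0, 0], [0, 0, 0, 0, 0, 0]]}}

```text
t: 8.78
eef_pos: [0.5992, 0.0273, 0.227]
ee_rot: [-3.14, 0.0, -1.435]
force: [-2.1, 1.1, 7.1]
width: 0.0496
```

{"fn": "move_arm", "kwargs": {"deltas": [[0, 0, 0, 0, 0, 0], [0, 0, 0, 0, 0, 0], [0, 0, 0, 0, 0, 0], [0, 0, 5, 0, 0, 0], [0, 0, 15, 0, 0, 0]], "claw": 0}}

```text
t: 9.2
eef_pos: [0.5979, 0.0269, 0.2442]
ee_rot: [3.137, -0.001, -1.436]
force: [0.2, -0.7, -0.5]
width: 0.0777
```

{"fn": "move_arm", "kwargs": {"deltas": [[0, 0, 35, 0, 0, 0], [0, 0, 35, 0, 0, 0], [0, 0, 35, 0, 0, 0], [0, 0, 28, 0, 0, 0], [0, 0, 0, 0, 0, 0]]}}

```text
t: 9.62
eef_pos: [0.6002, 0.0272, 0.3862]
ee_rot: [-3.131, 0.0, -1.434]
force: [0.6, 0.4, 1.0]
width: 0.0877
```

{"fn": "move_arm", "kwargs": {"deltas": [[0, 0, 0, 0, 0, 0], [0, 0, 0, 0, 0, 0], [0, 0, 0, 0, 0, 0], [0, 0, 0, 0, 0, 0], [0, 0, 0, 0, 0, 0]]}}

```text
t: 10.03
eef_pos: [0.5987, 0.0271, 0.3778]
ee_rot: [3.14, -0.0, -1.435]
force: [0.5, 0.0, -1.3]
width: 0.0875
```

```bash
python3 marks.py .052 w5
```

```text
t 10.03 tcp [598.7  27.1 377.8] rpy [179.9  -0.  -82.2] q [ 0.37  0.25 -0.2  -0.   -1.12 -0.24] w 87.5 F [ 0.5  0.  -1.3]
red [587.4 112.9] [43.  39.2] 7.7
black [611.3 -64.8] [41.6 41.2] 7.8
mid [599.35  24.05] dist 179.2 jig yaw 7.67
hole [587.2 114.4] axes [18.7 19. ]
stack hole:
hole [599.9  25.1] axes [22.4 23.2]
err hole-mid [0.6 0.2]
```

{"fn": "move_arm", "kwargs": {"deltas": [[-2.8, -35.2, -4.8, 0, 0, -2], [-2.8, -35.2, -4.8, 0, 0, -2], [-2.8, -35.2, -4.8, 0, 0, -2], [-2.8, -35.2, -4.8, 0, 0, -2], [-2.8, -35.2, -4.8, 0, 0, -2]]}}

```text
t: 10.5
eef_pos: [0.5845, -0.1502, 0.3544]
ee_rot: [3.141, -0.0, -1.611]
force: [0.4, -0.9, 0.4]
width: 0.0876
```

{"fn": "move_arm", "kwargs": {"deltas": [[-2.8, -35.2, -4.8, 0, 0, -2], [-2.8, -35.2, -4.8, 0, 0, -2], [-2.8, -35.2, -4.8, 0, 0, -2], [-2.8, -35.2, -4.8, 0, 0, -2], [-2.8, -35.2, -4.8, 0, 0, -1.3]]}}

```text
t: 10.92
eef_pos: [0.5705, -0.3265, 0.3302]
ee_rot: [3.141, -0.0, -1.774]
force: [-0.1, -0.2, -0.0]
width: 0.0879
```

{"fn": "move_arm", "kwargs": {"deltas": [[0, 0, 0, 0, 0, 0], [0, 0, 0, 0, 0, 0], [0, 0, 0, 0, 0, 0], [0, 0, 0, 0, 0, 0], [0, 0, 0, 0, 0, 0]]}}

```text
t: 11.33
eef_pos: [0.5712, -0.3238, 0.3313]
ee_rot: [-3.141, 0.0, -1.771]
force: [-0.5, 0.5, 0.7]
width: 0.0875
```

```bash
cat > sp.py <<'E'
from h import *
import sys
# sp.py name : find spacers lying on the table in the wrist picture, refine the one nearest under the tool
pose(); KT,im=snap("wrist",sys.argv[1]); tcp=KT and arm.get_state()
p=arm.get_state()["eef_pos"][:2]*1000
best=None
for m in arm.masks_of("spacer1","wrist"):
    r=rect(KT,m["pixels"],.012); print(round(m["score"],2),np.round(m["xy"]),m["pixels"].sum(),*r)
    d=np.hypot(*(r[0]-p))
    if d<60 and (best is None or d<best[0]): best=(d,m,r)
if best:
    m=cv2.dilate(best[1]["pixels"].astype(np.uint8),np.ones((9,9),np.uint8)); V=cv2.cvtColor(im,cv2.COLOR_RGB2HSV)
    med=np.median(V[:,:,2][best[1]["pixels"]]); top=((m>0)&(V[:,:,2]>.85*med)&(V[:,:,0]<30)).astype(np.uint8)
    print("face",*rect(KT,top,.012)); hole(KT,im,w2p(KT,[*best[2][0]/1000,.012])[0],.012,k=.88,half=40)
E
python3 sp.py w6
```

```text
t 11.33 tcp [ 571.2 -323.8  331.3] rpy [-180.     0.  -101.4] q [-0.22  0.38 -0.13 -0.   -1.06  0.02] w 87.5 F [-0.5  0.5  0.7]
0.71 [314. 200.] 8922 [ 568.1 -328.3] [100.6  50.8] 78.6
0.58 [208. 405.] 3049 [ 690.2 -184. ] [56.4 53.4] -11.4
face [ 567.8 -327.9] [99.9 50.5] 78.6
hole [ 568.4 -328.5] axes [21.7 22.4]
```

{"fn": "move_arm", "kwargs": {"deltas": [[-2.9, -4.5, -36, 0, 0, 0], [0, 0, -36, 0, 0, 0], [0, 0, -34, 0, 0, 0], [0, 0, -26, 0, 0, 0], [0, 0, -17, 0, 0, 0]]}}

```text
t: 11.85
eef_pos: [0.5671, -0.3283, 0.1791]
ee_rot: [3.138, 0.001, -1.771]
force: [-0.4, -0.2, 0.1]
width: 0.0879
```

{"fn": "move_arm", "kwargs": {"deltas": [[0, 0, 0, 0, 0, 0], [0, 0, 0, 0, 0, 0], [0, 0, 0, 0, 0, 0], [0, 0, 0, 0, 0, 0], [0, 0, 0, 0, 0, 0]], "claw": 255, "squeeze": 25}}

```text
t: 12.27
eef_pos: [0.5681, -0.3291, 0.1825]
ee_rot: [-3.141, 0.0, -1.772]
force: [0.4, 0.7, -0.4]
width: 0.0601
```

{"fn": "move_arm", "kwargs": {"deltas": [[0, 0, 0, 0, 0, 0], [0, 0, 0, 0, 0, 0], [0, 0, 0, 0, 0, 0], [0, 0, 0, 0, 0, 0], [0, 0, 0, 0, 0, 0]]}}

```text
t: 12.68
eef_pos: [0.568, -0.3293, 0.1823]
ee_rot: [-3.141, -0.0, -1.772]
force: [-0.9, 1.9, 4.4]
width: 0.0495
```

{"fn": "move_arm", "kwargs": {"deltas": [[0, 0, 20, 0, 0, 0], [0, 0, 30, 0, 0, 0], [0, 0, 30, 0, 0, 0], [0, 0, 20, 0, 0, 0], [0, 0, 0, 0, 0, 0]]}}

```text
t: 13.1
eef_pos: [0.5693, -0.33, 0.2871]
ee_rot: [-3.134, -0.002, -1.771]
force: [0.9, 0.4, -0.3]
width: 0.0494
```

{"fn": "move_arm", "kwargs": {"deltas": [[0, 0, 0, 0, 0, 0], [0, 0, 0, 0, 0, 0], [0, 0, 0, 0, 0, 0], [0, 0, 0, 0, 0, 0], [0, 0, 0, 0, 0, 0]]}}

```text
t: 13.52
eef_pos: [0.5677, -0.3293, 0.2808]
ee_rot: [3.14, 0.0, -1.772]
force: [-0.5, -0.4, -0.7]
width: 0.0498
```

```bash
cat > held.py <<'E'
from h import *
import sys
# hole of the held spacer in the tool frame
pose(); KT,im=snap("wrist",sys.argv[1]); z=float(sys.argv[2]) if len(sys.argv)>2 else .1705
K,M=KT[0],arm.calibration("wrist")["mount"]
V=cv2.cvtColor(im,cv2.COLOR_RGB2HSV)[:,:,2]; roi=V[268:336,270:365]; med=np.median(V[230:260,290:340])
for k in (.8,.87):
    m=(roi<k*med).astype(np.uint8)
    c=max(cv2.findContours(m,cv2.RETR_EXTERNAL,cv2.CHAIN_APPROX_NONE)[0],key=cv2.contourArea)[:,0,:]+[270,268]
    c=c[(c[:,1]<334)&(c[:,0]>280)&(c[:,0]<355)]; w=p2w((K,M),c,z)[:,:2]*1000
    s=np.linalg.lstsq(np.c_[2*w,np.ones(len(w))],(w**2).sum(1),rcond=None)[0]; print("hole in tool",np.round(s[:2],2),"r",round(np.sqrt(s[2]+s[:2]@s[:2]),2),c.min(0),c.max(0))
y=np.radians(-82.3); o=s[0]*np.array([np.cos(y),np.sin(y)])+s[1]*np.array([np.sin(y),-np.cos(y)])
print("TCP for bore at yaw -82.3:",np.round(np.array([599.3,24.85])-o,1))
E
python3 held.py w7
```

```text
t 13.52 tcp [ 567.7 -329.3  280.8] rpy [ 179.9    0.  -101.5] q [-0.23  0.43 -0.19 -0.   -0.96  0.03] w 49.8 F [-0.5 -0.4 -0.7]
hole in tool [-0.71  0.57] r 10.92 [288 292] [344 333]
hole in tool [-0.85  0.59] r 11.23 [287 292] [345 333]
TCP for bore at yaw -82.3: [600.   24.1]
```

{"fn": "move_arm", "kwargs": {"deltas": [[3.1, 35.3, 2, 0, 0, 1.9], [3.1, 35.3, 2, 0, 0, 1.9], [3.1, 35.3, 2, 0, 0, 1.9], [3.1, 35.3, 2, 0, 0, 1.9], [3.1, 35.3, 2, 0, 0, 1.9]]}}

```text
t: 13.98
eef_pos: [0.5833, -0.1514, 0.2917]
ee_rot: [3.141, -0.0, -1.605]
force: [0.6, 0.1, 0.7]
width: 0.0498
```

{"fn": "move_arm", "kwargs": {"deltas": [[3.2, 35.3, 2, 0, 0, 1.9], [3.2, 35.3, 2, 0, 0, 1.9], [3.2, 35.3, 2, 0, 0, 1.9], [3.1, 35.3, 2, 0, 0, 1.9], [3.1, 35.3, 2, 0, 0, 2]]}}

```text
t: 14.4
eef_pos: [0.5991, 0.0254, 0.3019]
ee_rot: [3.141, -0.0, -1.437]
force: [0.6, -1.1, -0.4]
width: 0.0496
```

{"fn": "move_arm", "kwargs": {"deltas": [[0, 0, -10, 0, 0, 0], [0, 0, -10, 0, 0, 0], [0, 0, -5, 0, 0, 0], [0, 0, 0, 0, 0, 0], [0, 0, 0, 0, 0, 0]]}}

```text
t: 14.82
eef_pos: [0.599, 0.0225, 0.2762]
ee_rot: [3.14, -0.001, -1.44]
force: [0.2, 0.2, -1.2]
width: 0.0495
```

```bash
python3 held.py w8
```

```text
t 14.82 tcp [599.   22.5 276.2] rpy [179.9  -0.  -82.5] q [ 0.36  0.35 -0.32  0.   -0.9  -0.23] w 49.5 F [ 0.2  0.2 -1.2]
hole in tool [15.04  6.37] r 7.47 [305 268] [354 298]
hole in tool [6.99 1.24] r 12.64 [287 268] [354 333]
TCP for bore at yaw -82.3: [599.6  31.9]
```

{"fn": "move_arm", "kwargs": {"deltas": [[0, 1.5, -12, 0, 0, 0.2], [0, 0, -12, 0, 0, 0], [0, 0, -9, 0, 0, 0], [0, 0, -4, 0, 0, 0], [0, 0, -2, 0, 0, 0]]}}

```text
t: 15.28
eef_pos: [0.5991, 0.0246, 0.2374]
ee_rot: [3.141, -0.0, -1.436]
force: [-0.4, 0.4, -0.2]
width: 0.0496
```

{"fn": "move_arm", "kwargs": {"deltas": [[0, 0, -1, 0, 0, 0], [0, 0, -1, 0, 0, 0], [0, 0, 0, 0, 0, 0], [0, 0, 0, 0, 0, 0], [0, 0, 0, 0, 0, 0]]}}

```text
t: 15.7
eef_pos: [0.5993, 0.0252, 0.2364]
ee_rot: [-3.141, 0.0, -1.435]
force: [-0.3, -0.1, -0.4]
width: 0.0496
```

{"fn": "move_arm", "kwargs": {"deltas": [[0, -1.2, 0, 0, 0, 0], [0, 0, -1, 0, 0, 0], [0, 0, -1, 0, 0, 0], [0, 0, 0, 0, 0, 0], [0, 0, 0, 0, 0, 0]]}}

```text
t: 16.12
eef_pos: [0.5993, 0.024, 0.2343]
ee_rot: [-3.141, -0.0, -1.435]
force: [-1.7, -1.1, 4.2]
width: 0.0495
```

{"fn": "move_arm", "kwargs": {"deltas": [[0, 0, 0, 0, 0, 0], [0, 0, 0, 0, 0, 0], [0, 0, 0, 0, 0, 0], [0, 0, 5, 0, 0, 0], [0, 0, 15, 0, 0, 0]], "claw": 0}}

```text
t: 16.53
eef_pos: [0.5984, 0.0237, 0.2522]
ee_rot: [3.137, -0.0, -1.436]
force: [-0.5, -0.2, 0.4]
width: 0.0775
```

{"fn": "move_arm", "kwargs": {"deltas": [[0, 0, 35, 0, 0, 0], [0, 0, 35, 0, 0, 0], [0, 0, 35, 0, 0, 0], [0, 0, 28, 0, 0, 0], [0, 0, 0, 0, 0, 0]]}}

```text
t: 16.95
eef_pos: [0.6006, 0.024, 0.3943]
ee_rot: [-3.131, 0.0, -1.434]
force: [1.5, -0.1, 1.6]
width: 0.0873
```

{"fn": "move_arm", "kwargs": {"deltas": [[0, 0, 0, 0, 0, 0], [0, 0, 0, 0, 0, 0], [0, 0, 0, 0, 0, 0], [0, 0, 0, 0, 0, 0], [0, 0, 0, 0, 0, 0]]}}

```text
t: 17.37
eef_pos: [0.5991, 0.0239, 0.3858]
ee_rot: [3.14, -0.0, -1.435]
force: [0.0, 0.1, -0.3]
width: 0.0876
```

```bash
python3 marks.py .064 w9; python3 - <<'E'
from h import *
KT,im=snap("top","t2")
for m in arm.masks_of("spacer1","top"): print(round(m["score"],2),np.round(m["xy"]),m["pixels"].sum(),*rect(KT,m["pixels"],.012))
E
```

```text
t 17.37 tcp [599.1  23.9 385.8] rpy [179.9  -0.  -82.2] q [ 0.37  0.25 -0.19 -0.   -1.14 -0.23] w 87.6 F [ 0.   0.1 -0.3]
red [587.4 113.4] [43.1 41.1] 7.7
black [611.3 -64.6] [41.6 41.8] 7.8
mid [599.33  24.39] dist 179.5 jig yaw 7.67
hole [587.2 114.5] axes [18.8 19. ]
stack hole:
hole [599.4  24.9] axes [21.5 22.5]
err hole-mid [ 0.2 -0.1]
0.73 [397. 196.] 817 [ 695.8 -175.2] [100.6  51.8] 83.9
0.58 [307. 240.] 89 [584.7  69.1] [16.8 12. ] -1.2
```

View pics/w9.png

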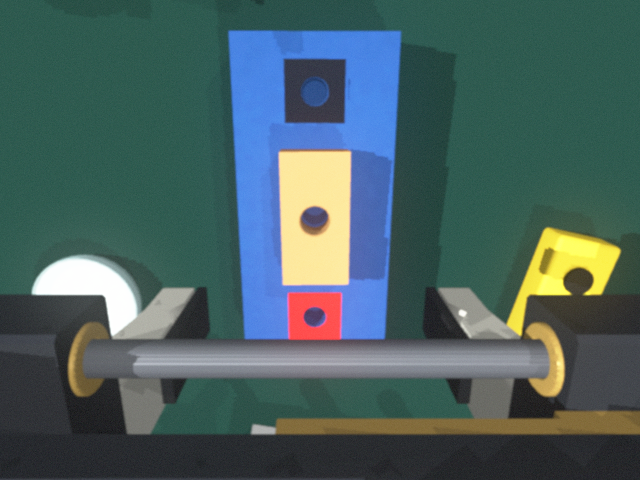

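{"fn": "move_arm", "kwargs": {"deltas": [[9.7, -20, -5.6, 0, 0, -1.2], [9.7, -20, -5.6, 0, 0, -1.2], [9.7, -20, -5.6, 0, 0, -1.2], [9.7, -20, -5.6, 0, 0, -1.2], [9.7, -20, -5.6, 0, 0, -1.2]]}}

```text
t: 17.93
eef_pos: [0.6481, -0.0769, 0.3585]
ee_rot: [3.141, -0.0, -1.541]
force: [-0.7, 0.1, -0.5]
width: 0.0875
```

{"fn": "move_arm", "kwargs": {"deltas": [[9.7, -20, -5.6, 0, 0, -1.2], [9.7, -20, -5.6, 0, 0, -1.2], [9.7, -20, -5.6, 0, 0, -1.2], [9.7, -20, -5.6, 0, 0, -1.2], [9.7, -20, -5.6, 0, 0, -1.2]]}}

```text
t: 18.35
eef_pos: [0.6967, -0.1771, 0.3302]
ee_rot: [3.141, -0.0, -1.646]
force: [-0.3, 1.1, 0.2]
width: 0.0877
```

{"fn": "move_arm", "kwargs": {"deltas": [[0, 0, 0, 0, 0, 0], [0, 0, 0, 0, 0, 0], [0, 0, 0, 0, 0, 0], [0, 0, 0, 0, 0, 0], [0, 0, 0, 0, 0, 0]]}}

```text
t: 18.77
eef_pos: [0.6961, -0.1752, 0.3315]
ee_rot: [-3.141, 0.0, -1.644]
force: [0.1, 0.8, 0.5]
width: 0.0877
```

```bash
python3 sp.py w10
```

```text
t 18.77 tcp [ 696.1 -175.2  331.5] rpy [-180.     0.   -94.2] q [ 0.02  0.47  0.02 -0.   -1.12 -0.1 ] w 87.7 F [0.1 0.8 0.5]
0.75 [316. 204.] 8829 [ 693.7 -176.9] [101.9  50.5] 84.6
0.72 [455. 414.] 201 [594.7   1.8] [32.7  6.4] -0.5
0.68 [407. 331.] 7654 [625.3 -16.9] [90.2 39.1] -4.1
face [ 693.8 -176.8] [100.4  50.4] 84.2
hole [ 694.3 -177.2] axes [21.7 22.5]
```

{"fn": "move_arm", "kwargs": {"deltas": [[-1.9, -1.9, -36, 0, 0, -1.6], [0, 0, -36, 0, 0, 0], [0, 0, -34, 0, 0, 0], [0, 0, -26, 0, 0, 0], [0, 0, -17, 0, 0, 0]]}}

```text
t: 19.28
eef_pos: [0.6932, -0.1773, 0.1789]
ee_rot: [3.138, 0.0, -1.672]
force: [-0.9, 1.2, 0.1]
width: 0.0876
```

{"fn": "move_arm", "kwargs": {"deltas": [[0, 0, 0, 0, 0, 0], [0, 0, 0, 0, 0, 0], [0, 0, 0, 0, 0, 0], [0, 0, 0, 0, 0, 0], [0, 0, 0, 0, 0, 0]], "claw": 255, "squeeze": 25}}

```text
t: 19.7
eef_pos: [0.6944, -0.1778, 0.1825]
ee_rot: [-3.141, 0.0, -1.672]
force: [0.1, -0.7, 0.7]
width: 0.0594
```

{"fn": "move_arm", "kwargs": {"deltas": [[0, 0, 0, 0, 0, 0], [0, 0, 0, 0, 0, 0], [0, 0, 0, 0, 0, 0], [0, 0, 0, 0, 0, 0], [0, 0, 0, 0, 0, 0]]}}

```text
t: 20.12
eef_pos: [0.6944, -0.1779, 0.1823]
ee_rot: [-3.141, -0.0, -1.673]
force: [-0.6, 1.0, 3.5]
width: 0.0493
```

{"fn": "move_arm", "kwargs": {"deltas": [[0, 0, 20, 0, 0, 0], [0, 0, 30, 0, 0, 0], [0, 0, 30, 0, 0, 0], [0, 0, 20, 0, 0, 0], [0, 0, 0, 0, 0, 0]]}}

```text
t: 20.53
eef_pos: [0.6958, -0.1783, 0.2876]
ee_rot: [-3.134, -0.0, -1.672]
force: [0.4, -0.3, 0.7]
width: 0.0496
```

{"fn": "move_arm", "kwargs": {"deltas": [[0, 0, 0, 0, 0, 0], [0, 0, 0, 0, 0, 0], [0, 0, 0, 0, 0, 0], [0, 0, 0, 0, 0, 0], [0, 0, 0, 0, 0, 0]]}}

```text
t: 20.95
eef_pos: [0.6941, -0.1779, 0.2806]
ee_rot: [3.14, -0.0, -1.673]
force: [0.2, -0.8, -1.2]
width: 0.0495
```

```bash
python3 held.py w11
```

```text
t 20.95 tcp [ 694.1 -177.9  280.6] rpy [179.9  -0.  -95.8] q [ 0.02  0.51 -0.04 -0.   -1.02 -0.12] w 49.5 F [ 0.2 -0.8 -1.2]
hole in tool [-0.38  0.69] r 10.78 [289 291] [344 333]
hole in tool [-0.38  0.72] r 10.95 [289 291] [345 333]
TCP for bore at yaw -82.3: [600.1  24.6]
```

{"fn": "move_arm", "kwargs": {"deltas": [[-9.5, 20.2, 4, 0, 0, 1.4], [-9.5, 20.2, 4, 0, 0, 1.4], [-9.5, 20.2, 4, 0, 0, 1.4], [-9.5, 20.2, 4, 0, 0, 1.4], [-9.5, 20.2, 4, 0, 0, 1.4]]}}

```text
t: 21.42
eef_pos: [0.6463, -0.0762, 0.3017]
ee_rot: [3.141, -0.0, -1.549]
force: [0.1, 0.2, 0.3]
width: 0.049
```

{"fn": "move_arm", "kwargs": {"deltas": [[-9.5, 20.2, 0, 0, 0, 1.3], [-9.5, 20.2, 0, 0, 0, 1.3], [-9.5, 20.2, 0, 0, 0, 1.3], [-9.5, 20.2, 0, 0, 0, 1.3], [-9.5, 20.2, 0, 0, 0, 1.4]]}}

```text
t: 21.83
eef_pos: [0.5988, 0.025, 0.3018]
ee_rot: [3.141, -0.0, -1.434]
force: [-0.6, 0.6, -0.4]
width: 0.0497
```

{"fn": "move_arm", "kwargs": {"deltas": [[0, 0, -15, 0, 0, 0], [0, 0, -15, 0, 0, 0], [0, 0, -10, 0, 0, 0], [0, 0, -5, 0, 0, 0], [0, 0, -2, 0, 0, 0]]}}

```text
t: 22.25
eef_pos: [0.5992, 0.0238, 0.2538]
ee_rot: [3.14, -0.0, -1.436]
force: [-0.4, 0.1, -0.9]
width: 0.0497
```

{"fn": "move_arm", "kwargs": {"deltas": [[0, 0, 0, 0, 0, 0], [0, 0, 0, 0, 0, 0], [0, 0, 0, 0, 0, 0], [0, 0, 0, 0, 0, 0], [0, 0, 0, 0, 0, 0]]}}

```text
t: 22.67
eef_pos: [0.5995, 0.024, 0.2555]
ee_rot: [-3.141, 0.0, -1.435]
force: [-0.1, 0.2, -0.1]
width: 0.0494
```

{"fn": "move_arm", "kwargs": {"deltas": [[-0.4, 0.3, -4, 0, 0, 0], [0, 0, -3, 0, 0, 0], [0, 0, -2, 0, 0, 0], [0, 0, -0.5, 0, 0, 0], [0, 0, 0, 0, 0, 0]]}}

```text
t: 23.08
eef_pos: [0.5987, 0.0244, 0.2463]
ee_rot: [3.141, -0.0, -1.435]
force: [-4.2, 1.4, 9.0]
width: 0.0495
```

{"fn": "move_arm", "kwargs": {"deltas": [[0, 0, 0, 0, 0, 0], [0, 0, 0, 0, 0, 0], [0, 0, 0, 0, 0, 0], [0, 0, 5, 0, 0, 0], [0, 0, 15, 0, 0, 0]], "claw": 0}}

```text
t: 23.5
eef_pos: [0.5981, 0.0241, 0.2636]
ee_rot: [3.137, -0.0, -1.436]
force: [-0.8, -0.8, -0.6]
width: 0.0778
```

{"fn": "move_arm", "kwargs": {"deltas": [[0, 0, 35, 0, 0, 0], [0, 0, 35, 0, 0, 0], [0, 0, 35, 0, 0, 0], [0, 0, 28, 0, 0, 0], [0, 0, 0, 0, 0, 0]]}}

```text
t: 23.92
eef_pos: [0.6003, 0.0244, 0.4058]
ee_rot: [-3.131, 0.0, -1.434]
force: [0.5, 0.5, 1.2]
width: 0.0876
```

{"fn": "move_arm", "kwargs": {"deltas": [[0, 0, 0, 0, 0, 0], [0, 0, 0, 0, 0, 0], [0, 0, 0, 0, 0, 0], [0, 0, 0, 0, 0, 0], [0, 0, 0, 0, 0, 0]]}}

```text
t: 24.33
eef_pos: [0.5989, 0.0243, 0.3973]
ee_rot: [3.14, -0.0, -1.435]
force: [-0.0, 0.0, -0.3]
width: 0.0877
```

```bash
python3 marks.py .076 w12; python3 - <<'E'
from h import *
for c in ("top","side"):
    KT,im=snap(c,c+"3")
    for m in arm.masks_of("spacer1",c): print(c,round(m["score"],2),np.round(m["xy"]),m["pixels"].sum(),*rect(KT,m["pixels"],.012))
E
```

```text
t 24.33 tcp [598.9  24.3 397.3] rpy [179.9  -0.  -82.2] q [ 0.37  0.24 -0.17 -0.   -1.16 -0.23] w 87.7 F [-0.   0.  -0.3]
red [587.2 114.4] [43.2 43.2] 7.7
black [611.3 -64.6] [41.6 41.9] 7.8
mid [599.22  24.91] dist 180.6 jig yaw 7.67
hole [587.2 114.4] axes [18.8 19. ]
stack hole:
hole [598.9  25.1] axes [21.5 22.5]
err hole-mid [-0.4  0.1]
top 0.7 [310. 238.] 178 [585.8  22.4] [43.7 10.8] -87.2
side 0.69 [320. 236.] 668 [644.3 -58.2] [129.1  61.1] -82.3
side 0.63 [314. 250.] 79 [625.7  13.8] [49.3 15.7] 8.5
```

View pics/top3.png

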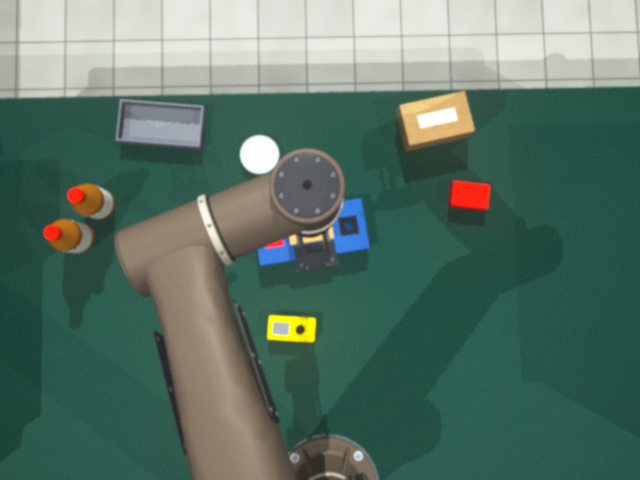

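{"fn": "move_arm", "kwargs": {"deltas": [[-6.6, 18.6, 3, 0, 0, 5.5], [-6.6, 18.6, 3, 0, 0, 5.5], [-6.6, 18.6, 3, 0, 0, 5.5], [-6.6, 18.6, 3, 0, 0, 5.5], [-6.6, 18.6, 3, 0, 0, 5.5]]}}

```text
t: 25.0
eef_pos: [0.5656, 0.1181, 0.4136]
ee_rot: [-3.142, -0.0, -0.951]
force: [-0.0, -0.0, -0.5]
width: 0.0878
```

{"fn": "move_arm", "kwargs": {"deltas": [[-6.6, 18.6, 3, 0, 0, 5.5], [-6.6, 18.6, 3, 0, 0, 5.5], [-6.6, 18.6, 3, 0, 0, 5.5], [-6.6, 18.6, 3, 0, 0, 5.5], [-6.6, 18.6, 3, 0, 0, 5.5]]}}

```text
t: 25.42
eef_pos: [0.5325, 0.2112, 0.4287]
ee_rot: [-3.141, -0.0, -0.471]
force: [0.8, 0.4, -0.4]
width: 0.0876
```

{"fn": "move_arm", "kwargs": {"deltas": [[-6.6, 18.6, 3, 0, 0, 5.5], [-6.6, 18.6, 3, 0, 0, 5.5], [-6.6, 18.6, 3, 0, 0, 5.5], [-6.6, 18.6, 3, 0, 0, 5.5], [-6.6, 18.6, 3, 0, 0, 5.3]]}}

```text
t: 25.83
eef_pos: [0.4995, 0.3042, 0.4437]
ee_rot: [-3.142, -0.0, 0.006]
force: [-0.1, 0.3, 0.5]
width: 0.0874
```

{"fn": "move_arm", "kwargs": {"deltas": [[0, 0, 0, 0, 0, 0], [0, 0, 0, 0, 0, 0], [0, 0, 0, 0, 0, 0], [0, 0, 0, 0, 0, 0], [0, 0, 0, 0, 0, 0]]}}

```text
t: 26.25
eef_pos: [0.5001, 0.3027, 0.4434]
ee_rot: [3.141, 0.0, -0.0]
force: [0.6, 0.3, 0.4]
width: 0.0874
```

```bash
python3 - <<'E'
from h import *
pose(); KT,im=snap("wrist","w13")
for th,z in [("electrode",.178),("red_post",.132),("black_post",.132),("rack",.045)]:
    for m in arm.masks_of(th,"wrist")[:2]: print(th,round(m["score"],2),np.round(m["xy"]),m["pixels"].sum(),*rect(KT,m["pixels"],z))
E
```

```text
t 26.25 tcp [500.1 302.7 443.4] rpy [180.   0.  -0.] q [ 0.88  0.19 -0.13 -0.   -1.25  0.69] w 87.4 F [0.6 0.3 0.4]
electrode 0.77 [326.  79.] 1712 [592.4 297.3] [24.2 23.9] -46.2
red_post 0.72 [316. 198.] 1240 [517.9 302.1] [32.5 22.9] 12.5
black_post 0.7 [312. 292.] 1701 [447.8 305. ] [52.  24.4] -3.9
```

View pics/w13.png

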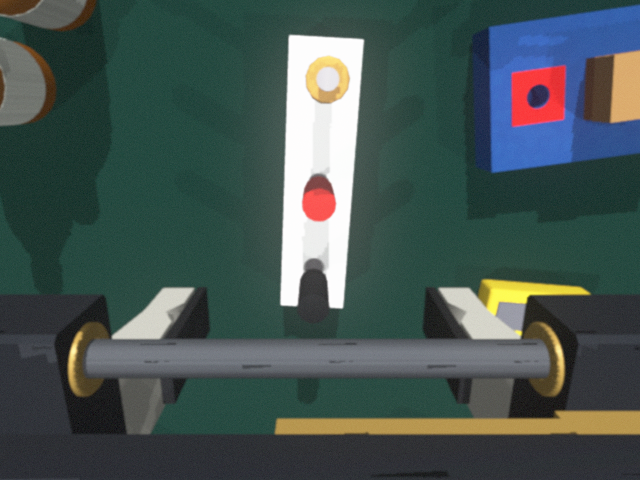

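```bash
python3 - <<'E'
from h import *
KT=camT("wrist"); im=cv2.imread("pics/w13.png")[:,:,::-1].copy()
hsv=cv2.cvtColor(im,cv2.COLOR_RGB2HSV)
# red top face: bright red
H,S,V=[hsv[:,:,i].astype(int) for i in range(3)]
m=(((H<8)|(H>172))&(S>150)&(V>180)).astype(np.uint8); m[:150]=0; m[:,400:]=0
c=max(cv2.findContours(m,0,cv2.CHAIN_APPROX_NONE)[0],key=cv2.contourArea); (u,v),r=cv2.minEnclosingCircle(c); print("red",u,v,r,np.round(p2w(KT,(u,v),.132)*1000,1))
for n,uv,z in (("el",(328,79),.178),("black",(314,306),.132)): print(n,np.round(p2w(KT,uv,z)*1000,1))
print("rack corners",np.round(p2w(KT,[(289,36),(363,40),(344,307),(281,305)],.045)*1000,1))
print("black expected px r:",12.5/1000*427/.30)
E
```

```text
red 318.13543701171875 203.3433380126953 16.719072341918945 [[514.  301.8 132. ]]
el [[592.8 296.9 178. ]]
black [[435.3 304.8 132. ]]
rack corners [[633.6 325.2  45. ]
 [630.6 265.1  45. ]
 [391.7 275.9  45. ]
 [393.8 337.3  45. ]]
black expected px r: 17.791666666666668
```

{"fn": "move_arm", "kwargs": {"deltas": [[7, -0.6, -30, 0, 0, 0], [6.4, -0.6, -30, 0, 0, 0], [0, 0, -30, 0, 0, 0], [0, 0, -30, 0, 0, 0], [0, 0, -20, 0, 0, 0]]}}

```text
t: 26.92
eef_pos: [0.5128, 0.3014, 0.3005]
ee_rot: [3.14, 0.002, 0.0]
force: [-0.3, -0.6, 0.3]
width: 0.0873
```

{"fn": "move_arm", "kwargs": {"deltas": [[0, 0, -18, 0, 0, 0], [0, 0, -12, 0, 0, 0], [0, 0, -4, 0, 0, 0], [0, 0, 0, 0, 0, 0], [0, 0, 0, 0, 0, 0]]}}

```text
t: 27.33
eef_pos: [0.5136, 0.3023, 0.27]
ee_rot: [-3.141, -0.001, 0.001]
force: [-0.6, 0.0, 0.0]
width: 0.0877
```

{"fn": "move_arm", "kwargs": {"deltas": [[0, 0, 0, 0, 0, 0], [0, 0, 0, 0, 0, 0], [0, 0, 0, 0, 0, 0], [0, 0, 0, 0, 0, 0], [0, 0, 0, 0, 0, 0]], "claw": 255, "squeeze": 30}}

```text
t: 27.75
eef_pos: [0.5134, 0.3022, 0.2699]
ee_rot: [-3.141, -0.0, 0.001]
force: [-0.4, -0.7, -1.2]
width: 0.06
```

{"fn": "move_arm", "kwargs": {"deltas": [[0, 0, 0, 0, 0, 0], [0, 0, 0, 0, 0, 0], [0, 0, 0, 0, 0, 0], [0, 0, 0, 0, 0, 0], [0, 0, 0, 0, 0, 0]]}}

```text
t: 28.17
eef_pos: [0.5133, 0.3022, 0.2694]
ee_rot: [3.141, 0.0, 0.001]
force: [-0.5, -0.6, -0.4]
width: 0.0266
```

{"fn": "move_arm", "kwargs": {"deltas": [[0, 0, 0, 0, 0, 0], [0, 0, 0, 0, 0, 0], [0, 0, 0, 0, 0, 0], [0, 0, 0, 0, 0, 0], [0, 0, 0, 0, 0, 0]]}}

```text
t: 28.58
eef_pos: [0.5133, 0.3021, 0.2694]
ee_rot: [3.142, 0.0, 0.001]
force: [-1.0, -0.3, 0.3]
width: 0.0248
```

{"fn": "move_arm", "kwargs": {"deltas": [[0, 0, 10, 0, 0, 0], [0, 0, 20, 0, 0, 0], [0, 0, 20, 0, 0, 0], [0, 0, 20, 0, 0, 0], [7.3, -18.1, 0, 0, 0, 0]]}}

```text
t: 29.0
eef_pos: [0.5212, 0.2865, 0.3446]
ee_rot: [-3.137, -0.006, 0.004]
force: [1.5, 0.1, -1.0]
width: 0.0246
```

{"fn": "move_arm", "kwargs": {"deltas": [[11, -30, 0, 0, 0, 0], [11, -30, 0, 0, 0, 0], [11, -30, 0, 0, 0, 0], [11, -30, 0, 0, 0, 0], [11, -25, 0, 0, 0, 0]]}}

```text
t: 29.42
eef_pos: [0.5758, 0.1372, 0.3404]
ee_rot: [-3.141, -0.0, 0.001]
force: [1.0, 0.8, -1.0]
width: 0.0244
```

{"fn": "move_arm", "kwargs": {"deltas": [[8, -18, 0, 0, 0, 0], [3, -7, 0, 0, 0, 0], [0, 0, -10, 0, 0, 0], [0, 0, -10, 0, 0, 0], [0, 0, -5, 0, 0, 0]]}}

```text
t: 29.83
eef_pos: [0.5858, 0.1145, 0.3127]
ee_rot: [3.141, 0.002, 0.001]
force: [0.1, 0.0, -1.1]
width: 0.0245
```

{"fn": "move_arm", "kwargs": {"deltas": [[0, 0, 0, 0, 0, 0], [0, 0, 0, 0, 0, 0], [0, 0, 0, 0, 0, 0], [0, 0, 0, 0, 0, 0], [0, 0, 0, 0, 0, 0]]}}

```text
t: 30.25
eef_pos: [0.5867, 0.1145, 0.3149]
ee_rot: [-3.141, -0.001, 0.002]
force: [0.5, -0.1, -0.6]
width: 0.0244
```

```bash
python3 - <<'E'
from h import *
pose(); KT,im=snap("wrist","w14"); st=arm.get_state(); print(np.round(w2p(KT,[.5872,.1144,.04]),1), np.round(w2p(KT,[*st["eef_pos"][:2],st["eef_pos"][2]-.2543]),1))
E
```

```text
t 30.25 tcp [586.7 114.5 314.9] rpy [-1.8e+02 -0.0e+00  1.0e-01] q [ 0.52  0.31 -0.28  0.   -0.98  1.05] w 24.4 F [ 0.5 -0.1 -0.6]
[[316.7 237.3]] [[316.9 248.5]]
```

View pics/w14.png

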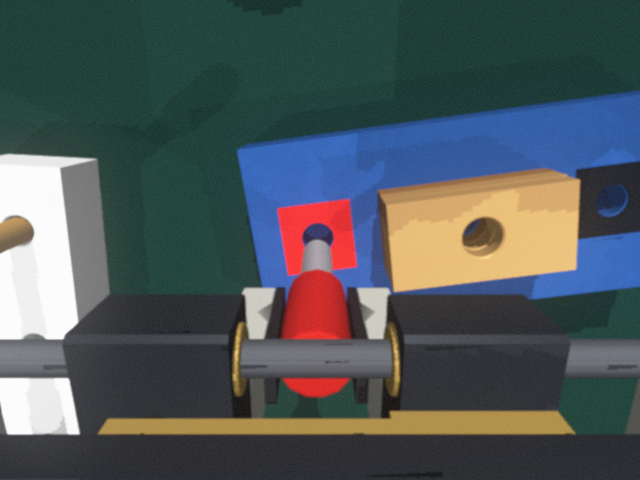

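{"fn": "move_arm", "kwargs": {"deltas": [[0, 0, -6, 0, 0, 0], [0, 0, -6, 0, 0, 0], [0, 0, -6, 0, 0, 0], [0, 0, -6, 0, 0, 0], [0, 0, -6, 0, 0, 0]]}}

```text
t: 30.72
eef_pos: [0.5865, 0.1139, 0.2835]
ee_rot: [3.141, 0.001, 0.001]
force: [0.9, -0.1, -0.9]
width: 0.0243
```

{"fn": "move_arm", "kwargs": {"deltas": [[0, 0, -5, 0, 0, 0], [0, 0, -5, 0, 0, 0], [0, 0, -4, 0, 0, 0], [0, 0, -3, 0, 0, 0], [0, 0, -2, 0, 0, 0]]}}

```text
t: 31.13
eef_pos: [0.5866, 0.1141, 0.265]
ee_rot: [3.141, 0.0, 0.001]
force: [1.1, 0.5, -1.0]
width: 0.0245
```

{"fn": "move_arm", "kwargs": {"deltas": [[0, 0, -1, 0, 0, 0], [0, 0, 0, 0, 0, 0], [0, 0, 0, 0, 0, 0], [0, 0, 0, 0, 0, 0], [0, 0, 0, 0, 0, 0]]}}

```text
t: 31.55
eef_pos: [0.5867, 0.1141, 0.2647]
ee_rot: [-3.141, -0.0, 0.001]
force: [0.2, 0.3, -1.2]
width: 0.0242
```

{"fn": "move_arm", "kwargs": {"deltas": [[0, 0, 0, 0, 0, 0], [0, 0, 0, 0, 0, 0], [0, 0, 0, 0, 0, 0], [0, 0, 0, 0, 0, 0], [0, 0, 3, 0, 0, 0]], "claw": 125}}

```text
t: 31.97
eef_pos: [0.5864, 0.114, 0.2671]
ee_rot: [3.141, 0.001, 0.001]
force: [-0.3, 0.8, -0.5]
width: 0.044
```

{"fn": "move_arm", "kwargs": {"deltas": [[0, 0, 10, 0, 0, 0], [0, 0, 20, 0, 0, 0], [0, 0, 25, 0, 0, 0], [0, 0, 25, 0, 0, 0], [-7, 10, 15, 0, 0, 0]]}}

```text
t: 32.38
eef_pos: [0.5807, 0.1234, 0.3662]
ee_rot: [-3.141, -0.004, 0.001]
force: [0.9, -0.1, 0.2]
width: 0.0448
```

{"fn": "move_arm", "kwargs": {"deltas": [[-20, 25, 0, 0, 0, 0], [-20, 25, 0, 0, 0, 0], [-20, 25, 0, 0, 0, 0], [-20, 25, 0, 0, 0, 0], [-20, 25, 0, 0, 0, 0]], "claw": 60}}

```text
t: 32.8
eef_pos: [0.4786, 0.2499, 0.3637]
ee_rot: [-3.141, -0.001, 0.001]
force: [0.7, 1.6, 0.5]
width: 0.0661
```

{"fn": "move_arm", "kwargs": {"deltas": [[-20, 25, 0, 0, 0, 0], [-15, 20, -5, 0, 0, 0], [-10.5, 10.5, -5, 0, 0, 0], [0, 0, -5, 0, 0, 0], [0, 0, 0, 0, 0, 0]]}}

```text
t: 33.22
eef_pos: [0.4334, 0.3049, 0.3474]
ee_rot: [3.141, 0.0, 0.003]
force: [0.1, -0.5, 0.2]
width: 0.0672
```

{"fn": "move_arm", "kwargs": {"deltas": [[0, 0, 0, 0, 0, 0], [0, 0, 0, 0, 0, 0], [0, 0, 0, 0, 0, 0], [0, 0, 0, 0, 0, 0], [0, 0, 0, 0, 0, 0]]}}

```text
t: 33.63
eef_pos: [0.4345, 0.3041, 0.3476]
ee_rot: [-3.141, -0.0, 0.0]
force: [0.6, -0.3, 0.9]
width: 0.0669
```

```bash
python3 - <<'E'
from h import *
pose(); KT,im=snap("wrist","w15")
for m in arm.masks_of("black_post","wrist")[:2]:
    ys,xs=np.nonzero(m["pixels"]); print(round(m["score"],2),np.round(m["xy"]),len(ys),xs.min(),xs.max(),ys.min(),ys.max(),*rect(KT,m["pixels"],.132))
print("expected top at",np.round(w2p(KT,[[.4325,.3047,.132],[.4353,.3048,.132]]),1))
cv2.imwrite("pics/w15c.png",cv2.resize(im[180:340,220:420],None,fx=3,fy=3)[:,:,::-1])
E
```

```text
t 33.63 tcp [434.5 304.1 347.6] rpy [-180.   -0.    0.] q [ 0.98  0.17 -0.39  0.   -1.02  0.59] w 66.9 F [ 0.6 -0.3  0.9]
0.72 [315. 258.] 2981 290 337 215 296 [443.1 305.8] [41.7 23.2] 0.0
expected top at [[315.6 276.9]
 [315.4 271.6]]
```

View pics/w15c.png

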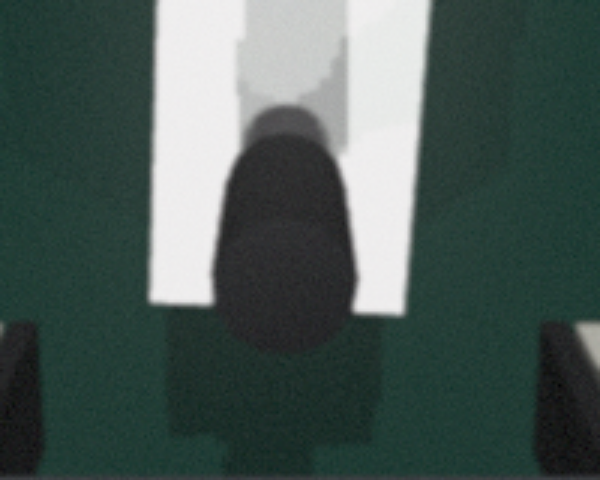

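{"fn": "move_arm", "kwargs": {"deltas": [[-0.8, 0.4, -22, 0, 0, 0], [0, 0, -22, 0, 0, 0], [0, 0, -18, 0, 0, 0], [0, 0, -11, 0, 0, 0], [0, 0, -5, 0, 0, 0]]}}

```text
t: 34.15
eef_pos: [0.4331, 0.3044, 0.2677]
ee_rot: [3.139, 0.002, 0.001]
force: [0.5, 1.1, -0.2]
width: 0.0672
```

{"fn": "move_arm", "kwargs": {"deltas": [[0, 0, 0, 0, 0, 0], [0, 0, 0, 0, 0, 0], [0, 0, 0, 0, 0, 0], [0, 0, 0, 0, 0, 0], [0, 0, 0, 0, 0, 0]], "claw": 255, "squeeze": 30}}

```text
t: 34.57
eef_pos: [0.4335, 0.3051, 0.2703]
ee_rot: [-3.14, -0.001, 0.001]
force: [-0.3, 0.9, 0.4]
width: 0.039
```

{"fn": "move_arm", "kwargs": {"deltas": [[0, 0, 0, 0, 0, 0], [0, 0, 0, 0, 0, 0], [0, 0, 0, 0, 0, 0], [0, 0, 0, 0, 0, 0], [0, 0, 0, 0, 0, 0]]}}

```text
t: 34.98
eef_pos: [0.4334, 0.3051, 0.2697]
ee_rot: [-3.141, -0.0, 0.001]
force: [-0.3, -0.4, 1.8]
width: 0.0245
```

{"fn": "move_arm", "kwargs": {"deltas": [[0, 0, 0, 0, 0, 0], [0, 0, 0, 0, 0, 0], [0, 0, 10, 0, 0, 0], [0, 0, 20, 0, 0, 0], [0, 0, 25, 0, 0, 0]]}}

```text
t: 35.4
eef_pos: [0.4328, 0.3044, 0.3239]
ee_rot: [3.138, 0.003, 0.001]
force: [0.7, 0.2, -0.9]
width: 0.0243
```

{"fn": "move_arm", "kwargs": {"deltas": [[0, 0, 30, 0, 0, 0], [7, -15, 25, 0, 0, 0], [14, -29, 15, 0, 0, 0], [14.4, -30, 0, 0, 0, 0], [14.4, -30, 0, 0, 0, 0]]}}

```text
t: 35.82
eef_pos: [0.4833, 0.1999, 0.3964]
ee_rot: [-3.14, -0.002, 0.003]
force: [0.4, 0.3, -1.6]
width: 0.0246
```

{"fn": "move_arm", "kwargs": {"deltas": [[14.4, -30, 0, 0, 0, 0], [14.4, -30, 0, 0, 0, 0], [14.4, -30, 0, 0, 0, 0], [14.4, -30, 0, 0, 0, 0], [14.4, -30, 0, 0, 0, 0]]}}

```text
t: 36.23
eef_pos: [0.5552, 0.0492, 0.395]
ee_rot: [3.142, 0.0, 0.001]
force: [-0.3, 0.4, -1.5]
width: 0.0246
```

{"fn": "move_arm", "kwargs": {"deltas": [[14.4, -30, 0, 0, 0, 0], [14.4, -30, 0, 0, 0, 0], [14.4, -30, 0, 0, 0, 0], [9, -19, 0, 0, 0, 0], [3.6, -7, 0, 0, 0, 0]]}}

```text
t: 36.65
eef_pos: [0.6115, -0.0678, 0.3942]
ee_rot: [3.141, 0.001, -0.001]
force: [-0.0, 0.4, -1.0]
width: 0.0242
```

{"fn": "move_arm", "kwargs": {"deltas": [[0, 0, -25, 0, 0, 0], [0, 0, -25, 0, 0, 0], [0, 0, -20, 0, 0, 0], [0, 0, -10, 0, 0, 0], [0, 0, 0, 0, 0, 0]]}}

```text
t: 37.07
eef_pos: [0.61, -0.0648, 0.3121]
ee_rot: [3.141, 0.005, 0.001]
force: [-1.0, -0.8, -1.4]
width: 0.0247
```

{"fn": "move_arm", "kwargs": {"deltas": [[0, 0, 0, 0, 0, 0], [0, 0, 0, 0, 0, 0], [0, 0, 0, 0, 0, 0], [0, 0, 0, 0, 0, 0], [0, 0, 0, 0, 0, 0]]}}

```text
t: 37.48
eef_pos: [0.6111, -0.0649, 0.3154]
ee_rot: [-3.141, -0.001, 0.001]
force: [-0.1, 0.2, -1.3]
width: 0.0244
```

On target (611.1, -64.9); lower into the socket.

{"fn": "move_arm", "kwargs": {"deltas": [[0, 0, -6, 0, 0, 0], [0, 0, -6, 0, 0, 0], [0, 0, -6, 0, 0, 0], [0, 0, -6, 0, 0, 0], [0, 0, -6, 0, 0, 0]]}}

```text
t: 37.9
eef_pos: [0.6108, -0.0651, 0.2834]
ee_rot: [3.141, 0.001, 0.001]
force: [-0.1, 1.1, -0.6]
width: 0.0247
```

{"fn": "move_arm", "kwargs": {"deltas": [[0, 0, -5, 0, 0, 0], [0, 0, -5, 0, 0, 0], [0, 0, -4, 0, 0, 0], [0, 0, -3, 0, 0, 0], [0, 0, -2, 0, 0, 0]]}}

```text
t: 38.32
eef_pos: [0.6109, -0.0651, 0.265]
ee_rot: [3.142, 0.0, 0.001]
force: [0.3, 0.5, -1.2]
width: 0.0246
```

{"fn": "move_arm", "kwargs": {"deltas": [[0, 0, -1, 0, 0, 0], [0, 0, 0, 0, 0, 0], [0, 0, 0, 0, 0, 0], [0, 0, 0, 0, 0, 0], [0, 0, 0, 0, 0, 0]]}}

```text
t: 38.73
eef_pos: [0.611, -0.0651, 0.2647]
ee_rot: [-3.142, -0.0, 0.001]
force: [-0.7, 0.1, 0.3]
width: 0.0245
```

{"fn": "move_arm", "kwargs": {"deltas": [[0, 0, 0, 0, 0, 0], [0, 0, 0, 0, 0, 0], [0, 0, 0, 0, 0, 0], [0, 0, 0, 0, 0, 0], [0, 0, 3, 0, 0, 0]], "claw": 125}}

```text
t: 39.15
eef_pos: [0.6107, -0.0651, 0.267]
ee_rot: [3.142, 0.001, 0.001]
force: [-0.1, 0.5, -1.3]
width: 0.0439
```

{"fn": "move_arm", "kwargs": {"deltas": [[0, 0, 10, 0, 0, 0], [0, 0, 25, 0, 0, 0], [0, 0, 35, 0, 0, 0], [0, 0, 35, 0, 0, 0], [-15, 15, 30, 0, 0, 0]]}}

```text
t: 39.57
eef_pos: [0.5973, -0.0512, 0.4054]
ee_rot: [3.141, -0.002, 0.0]
force: [1.4, 0.8, 0.2]
width: 0.0448
```

{"fn": "move_arm", "kwargs": {"deltas": [[-15, 15, 0, 0, 0, 0], [-15, 15, 0, 0, 0, 0], [-15, 15, 0, 0, 0, 0], [-15, 15, 0, 0, 0, 0], [-15, 15, 0, 0, 0, 0]]}}

```text
t: 39.98
eef_pos: [0.52, 0.0254, 0.4036]
ee_rot: [-3.141, -0.001, 0.001]
force: [-0.2, 0.5, -0.6]
width: 0.0444
```

{"fn": "move_arm", "kwargs": {"deltas": [[0, 0, 0, 0, 0, 0], [0, 0, 0, 0, 0, 0], [0, 0, 0, 0, 0, 0], [0, 0, 0, 0, 0, 0], [0, 0, 0, 0, 0, 0]]}}

```text
t: 40.4
eef_pos: [0.5214, 0.0245, 0.4024]
ee_rot: [3.141, 0.0, 0.0]
force: [0.4, -0.6, 0.5]
width: 0.0448
```

```bash
python3 - <<'E'
from h import *
pose(); KT,im=snap("wrist","w16"); uv=w2p(KT,[.5993,.02485,.076])[0]; print(uv)
hole(KT,im,uv,.076,"w16c",k=.88); snap("top","t16")
E
```

```text
t 40.4 tcp [521.4  24.5 402.4] rpy [180.   0.   0.] q [ 0.42  0.11 -0.33  0.   -1.14  1.15] w 44.8 F [ 0.4 -0.6  0.5]
[315.87464427 107.42897442]
hole [599.   25.4] axes [21.4 22.5]
```

View pics/w16.png

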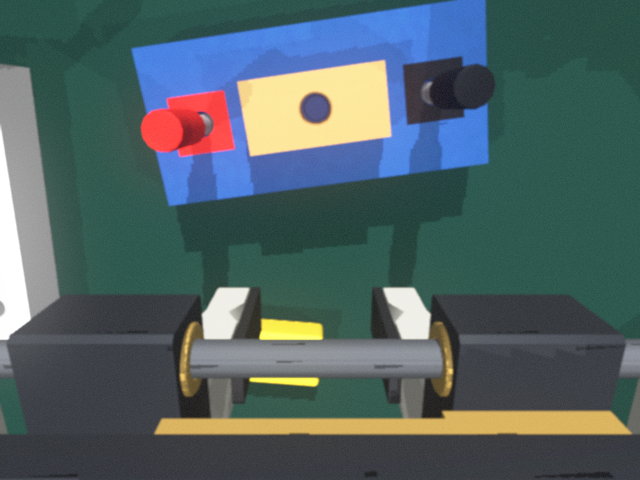

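{"fn": "move_arm", "kwargs": {"deltas": [[8.9, 34, 6, 0, 0, 0], [8.9, 34, 6, 0, 0, 0], [8.9, 34, 6, 0, 0, 0], [8.9, 34, 6, 0, 0, 0], [8.9, 34, 6, 0, 0, 0]], "claw": 60}}

```text
t: 40.92
eef_pos: [0.5659, 0.1962, 0.4326]
ee_rot: [3.141, 0.0, 0.0]
force: [0.6, -1.0, -0.5]
width: 0.0661
```

{"fn": "move_arm", "kwargs": {"deltas": [[8.9, 34, 6, 0, 0, 0], [8.9, 34, 6, 0, 0, 0], [8.8, 34.5, 6, 0, 0, 0], [0, 0, 0, 0, 0, 0], [0, 0, 0, 0, 0, 0]]}}

```text
t: 41.33
eef_pos: [0.5926, 0.2992, 0.4492]
ee_rot: [3.141, 0.001, 0.003]
force: [-0.2, -0.1, -0.1]
width: 0.0672
```

{"fn": "move_arm", "kwargs": {"deltas": [[0, 0, 0, 0, 0, 0], [0, 0, 0, 0, 0, 0], [0, 0, 0, 0, 0, 0], [0, 0, 0, 0, 0, 0], [0, 0, 0, 0, 0, 0]]}}

```text
t: 41.75
eef_pos: [0.592, 0.2966, 0.4509]
ee_rot: [-3.141, -0.0, 0.0]
force: [0.6, -0.0, 0.0]
width: 0.0667
```

```bash
python3 - <<'E'
from h import *
pose(); KT,im=snap("wrist","w17"); uv=np.round(w2p(KT,[.5925,.297,.178])[0]).astype(int); print(uv)
for m in arm.masks_of("electrode","wrist")[:2]:
    ys,xs=np.nonzero(m["pixels"]); print(round(m["score"],2),len(ys),xs.min(),xs.max(),ys.min(),ys.max(),*rect(KT,m["pixels"],.178))
cv2.imwrite("pics/w17c.png",cv2.resize(im[uv[1]-100:uv[1]+60,uv[0]-80:uv[0]+80],None,fx=3.5,fy=3.5)[:,:,::-1]); print("crop origin",uv-[80,100])
E
```

```text
t 41.75 tcp [592.  296.6 450.9] rpy [-180.   -0.    0.] q [ 0.76  0.31  0.05  0.   -1.31  0.81] w 66.7 F [ 0.6 -0.   0. ]
[316 238]
0.9 1955 297 335 186 255 [603.3 297. ] [43.7 23.6] 0.0
crop origin [236 138]
```

View pics/w17c.png

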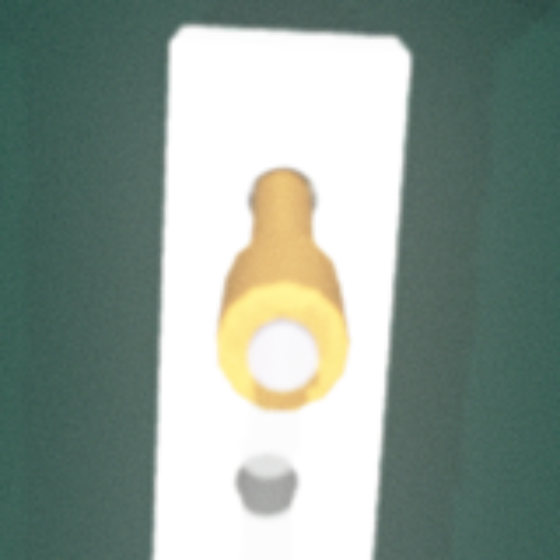

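{"fn": "move_arm", "kwargs": {"deltas": [[0.8, -0.3, -32, 0, 0, 0], [0, 0, -34, 0, 0, 0], [0, 0, -34, 0, 0, 0], [0, 0, -22, 0, 0, 0], [0, 0, -13.6, 0, 0, 0]]}}

```text
t: 42.27
eef_pos: [0.592, 0.2964, 0.3115]
ee_rot: [3.139, 0.003, 0.001]
force: [0.6, -0.8, 0.3]
width: 0.0669
```

{"fn": "move_arm", "kwargs": {"deltas": [[0, 0, 0, 0, 0, 0], [0, 0, 0, 0, 0, 0], [0, 0, 0, 0, 0, 0], [0, 0, 0, 0, 0, 0], [0, 0, 0, 0, 0, 0]]}}

```text
t: 42.68
eef_pos: [0.5931, 0.2973, 0.3165]
ee_rot: [-3.14, -0.002, 0.001]
force: [0.8, 0.2, 0.7]
width: 0.0673
```

{"fn": "move_arm", "kwargs": {"deltas": [[0, 0, 0, 0, 0, 0], [0, 0, 0, 0, 0, 0], [0, 0, 0, 0, 0, 0], [0, 0, 0, 0, 0, 0], [0, 0, 0, 0, 0, 0]], "claw": 255, "squeeze": 35}}

```text
t: 43.1
eef_pos: [0.5928, 0.2972, 0.3149]
ee_rot: [-3.142, -0.0, 0.001]
force: [-0.1, -0.4, 0.6]
width: 0.0392
```

{"fn": "move_arm", "kwargs": {"deltas": [[0, 0, 0, 0, 0, 0], [0, 0, 0, 0, 0, 0], [0, 0, 0, 0, 0, 0], [0, 0, 0, 0, 0, 0], [0, 0, 0, 0, 0, 0]]}}

```text
t: 43.52
eef_pos: [0.5928, 0.2972, 0.3148]
ee_rot: [-3.141, -0.0, 0.001]
force: [0.5, 0.4, -0.2]
width: 0.0243
```

{"fn": "move_arm", "kwargs": {"deltas": [[0, 0, 10, 0, 0, 0], [0, 0, 25, 0, 0, 0], [0, 0, 30, 0, 0, 0], [0, 0, 30, 0, 0, 0], [0, 0, 25, 0, 0, 0]]}}

```text
t: 43.93
eef_pos: [0.5928, 0.2969, 0.4375]
ee_rot: [-3.141, -0.001, 0.001]
force: [0.9, -0.0, -2.3]
width: 0.0244
```

{"fn": "move_arm", "kwargs": {"deltas": [[0, 0, 15, 0, 0, 0], [0, 0, 5, 0, 0, 0], [0, 0, 0, 0, 0, 0], [0, 0, 0, 0, 0, 0], [0, 0, 0, 0, 0, 0]]}}

```text
t: 44.35
eef_pos: [0.5925, 0.297, 0.453]
ee_rot: [3.14, 0.003, 0.001]
force: [-0.4, 0.0, -2.2]
width: 0.0247
```

{"fn": "move_arm", "kwargs": {"deltas": [[0.8, -25, 0, 0, 0, 0], [0.8, -32, 0, 0, 0, 0], [0.8, -32, 0, 0, 0, 0], [0.8, -32, 0, 0, 0, 0], [0.8, -32, 0, 0, 0, 0]]}}

```text
t: 44.77
eef_pos: [0.5965, 0.1429, 0.4532]
ee_rot: [3.14, 0.002, 0.002]
force: [0.4, -0.7, -2.1]
width: 0.0242
```

{"fn": "move_arm", "kwargs": {"deltas": [[0.8, -32, 0, 0, 0, 0], [0.8, -32, 0, 0, 0, 0], [0.8, -28, 0, 0, 0, 0], [0.1, -18, 0, 0, 0, 0], [0, -9.6, 0, 0, 0, 0]]}}

```text
t: 45.18
eef_pos: [0.599, 0.0223, 0.4534]
ee_rot: [3.141, 0.003, -0.001]
force: [0.6, 0.1, -2.9]
width: 0.0246
```

{"fn": "move_arm", "kwargs": {"deltas": [[0, 0, -15, 0, 0, 0], [0, 0, -20, 0, 0, 0], [0, 0, -10, 0, 0, 0], [0, 0, -5, 0, 0, 0], [0, 0, 0, 0, 0, 0]]}}

```text
t: 45.6
eef_pos: [0.5991, 0.0249, 0.4031]
ee_rot: [3.141, 0.003, 0.002]
force: [-0.7, -0.8, -2.4]
width: 0.0246
```

{"fn": "move_arm", "kwargs": {"deltas": [[0, 0, 0, 0, 0, 0], [0, 0, 0, 0, 0, 0], [0, 0, 0, 0, 0, 0], [0, 0, 0, 0, 0, 0], [0, 0, 0, 0, 0, 0]]}}

```text
t: 46.02
eef_pos: [0.5994, 0.0246, 0.4054]
ee_rot: [-3.141, -0.001, 0.001]
force: [-0.6, -0.2, -2.8]
width: 0.0246
```

```bash
python3 - <<'E'
from h import *
pose(); KT,im=snap("wrist","w18"); st=arm.get_state(); print(np.round(w2p(KT,[.5993,.02485,.076]),1), np.round(w2p(KT,[*st["eef_pos"][:2],st["eef_pos"][2]-.300]),1))
E
```

```text
t 46.02 tcp [599.4  24.6 405.4] rpy [-1.8e+02 -0.0e+00  1.0e-01] q [ 0.37  0.24 -0.16  0.   -1.17  1.21] w 24.6 F [-0.6 -0.2 -2.8]
[[316.2 216.9]] [[316.6 227.4]]
```

View pics/w18.png

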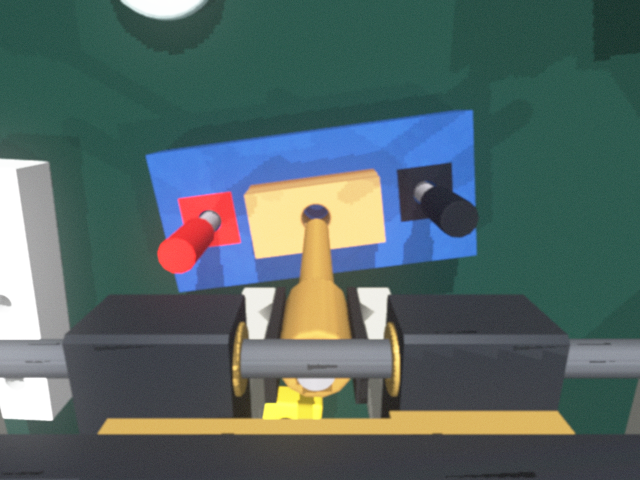

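{"fn": "move_arm", "kwargs": {"deltas": [[0, 0, -6, 0, 0, 0], [0, 0, -7, 0, 0, 0], [0, 0, -7, 0, 0, 0], [0, 0, -7, 0, 0, 0], [0, 0, -6, 0, 0, 0]]}}

```text
t: 46.48
eef_pos: [0.5991, 0.0245, 0.3705]
ee_rot: [3.141, 0.001, 0.001]
force: [-0.0, 0.1, -2.5]
width: 0.0245
```

{"fn": "move_arm", "kwargs": {"deltas": [[0, 0, -6, 0, 0, 0], [0, 0, -6, 0, 0, 0], [0, 0, -6, 0, 0, 0], [0, 0, -6, 0, 0, 0], [0, 0, -6, 0, 0, 0]]}}

```text
t: 46.9
eef_pos: [0.5994, 0.0246, 0.3413]
ee_rot: [-3.142, -0.0, 0.001]
force: [0.3, -0.0, -0.6]
width: 0.0246
```

{"fn": "move_arm", "kwargs": {"deltas": [[0, 0, -5, 0, 0, 0], [0, 0, -5, 0, 0, 0], [0, 0, -5, 0, 0, 0], [0, 0, -5, 0, 0, 0], [0, 0, -5, 0, 0, 0]]}}

```text
t: 47.32
eef_pos: [0.5994, 0.0246, 0.3165]
ee_rot: [-3.142, -0.0, 0.001]
force: [0.6, -0.9, -2.9]
width: 0.0244
```

{"fn": "move_arm", "kwargs": {"deltas": [[0, 0, -3, 0, 0, 0], [0, 0, -2, 0, 0, 0], [0, 0, -1.5, 0, 0, 0], [0, 0, 0, 0, 0, 0], [0, 0, 0, 0, 0, 0]]}}

```text
t: 47.73
eef_pos: [0.5994, 0.0246, 0.3105]
ee_rot: [-3.142, -0.0, 0.001]
force: [-0.3, 0.2, -2.3]
width: 0.0244
```

{"fn": "move_arm", "kwargs": {"deltas": [[0, 0, -0.7, 0, 0, 0], [0, 0, 0, 0, 0, 0], [0, 0, 0, 0, 0, 0], [0, 0, 0, 0, 0, 0], [0, 0, 0, 0, 0, 0]]}}

```text
t: 48.15
eef_pos: [0.5994, 0.0246, 0.3099]
ee_rot: [-3.141, -0.001, 0.001]
force: [-0.3, -0.0, -1.3]
width: 0.0244
```

{"fn": "move_arm", "kwargs": {"deltas": [[0, 0, 0, 0, 0, 0], [0, 0, 0, 0, 0, 0], [0, 0, 0, 0, 0, 0], [0, 0, 0, 0, 0, 0], [0, 0, 0, 0, 0, 0]], "claw": 125}}

```text
t: 48.57
eef_pos: [0.5994, 0.0246, 0.3098]
ee_rot: [-3.142, -0.0, 0.001]
force: [-0.7, 0.3, -0.7]
width: 0.0439
```

{"fn": "move_arm", "kwargs": {"deltas": [[0, 0, 5, 0, 0, 0], [0, 0, 15, 0, 0, 0], [0, 0, 25, 0, 0, 0], [0, 0, 30, 0, 0, 0], [0, 0, 30, 0, 0, 0]]}}

```text
t: 48.98
eef_pos: [0.5991, 0.0245, 0.4159]
ee_rot: [3.141, 0.001, 0.001]
force: [1.6, 0.1, -0.4]
width: 0.0447
```

{"fn": "move_arm", "kwargs": {"deltas": [[-10, -15, 20, 0, 0, 0], [-15, -30, 0, 0, 0, 0], [-15, -36, 0, 0, 0, 0], [-15, -36, 0, 0, 0, 0], [-15, -36, 0, 0, 0, 0]]}}

```text
t: 49.4
eef_pos: [0.5283, -0.1296, 0.4354]
ee_rot: [-3.142, -0.001, 0.002]
force: [-0.1, -0.0, 0.1]
width: 0.0447
```

{"fn": "move_arm", "kwargs": {"deltas": [[-10, -36, 0, 0, 0, 0], [0, -36, 0, 0, 0, 0], [0, -36, 0, 0, 0, 0], [0, -36, 0, 0, 0, 0], [0, -20, 0, 0, 0, 0]]}}

```text
t: 49.82
eef_pos: [0.5188, -0.2955, 0.4351]
ee_rot: [3.141, -0.0, -0.0]
force: [1.1, 0.3, -0.3]
width: 0.0451
```

{"fn": "move_arm", "kwargs": {"deltas": [[0, 0, 0, 0, 0, 0], [0, 0, 0, 0, 0, 0], [0, 0, 0, 0, 0, 0], [0, 0, 0, 0, 0, 0], [0, 0, 0, 0, 0, 0]]}}

```text
t: 50.23
eef_pos: [0.5194, -0.2916, 0.435]
ee_rot: [3.142, -0.0, 0.002]
force: [-0.3, 0.9, -0.1]
width: 0.0446
```

```bash
python3 - <<'E'
from h import *
pose(); K1,t=snap("top"); K2,s=snap("side")
# predicted head-top positions when home
for n,p in (("el",(.5993,.02485,.173)),("red",(.5872,.1144,.127)),("black",(.6113,-.0646,.127))): print(n,np.round(w2p(K1,p)[0],1),np.round(w2p(K2,p)[0],1))
for th,z in [("red_box",.03),("dish",.017),("meter",.03)]:
    for m in arm.masks_of(th,"top")[:1]: print(th,round(m["score"],2),np.round(m["xy"]))
a=cv2.resize(t[180:280,240:380],None,fx=4,fy=4,interpolation=cv2.INTER_CUBIC)[:400,:560]; b=cv2.resize(s[180:320,260:400],None,fx=400/140,fy=400/140,interpolation=cv2.INTER_CUBIC)
o=np.hstack([cv2.resize(a,(400,286)),cv2.resize(b,(400,400))[:286]]) if 0 else None
h=np.zeros((600,800,3),np.uint8); h[:300,:420]=cv2.resize(a,(420,300)); h[:,420:][:380,:380]=cv2.resize(b,(380,380)); h[310:600,:387]=cv2.resize(t,(387,290)); cv2.imwrite("pics/fin.png",h[:,:,::-1])
E
```

```text
t 50.23 tcp [ 519.4 -291.6  435. ] rpy [ 1.8e+02 -0.0e+00  1.0e-01] q [-0.18  0.21 -0.12 -0.   -1.24  1.76] w 44.6 F [-0.3  0.9 -0.1]
el [310.3 226. ] [319.5 194.8]
red [269.8 234.6] [306.7 234.2]
black [350.9 221.8] [332.2 194.9]
red_box 0.71 [471. 189.]
dish 0.91 [263. 154.]
meter 0.84 [291. 325.]
```

View pics/fin.png

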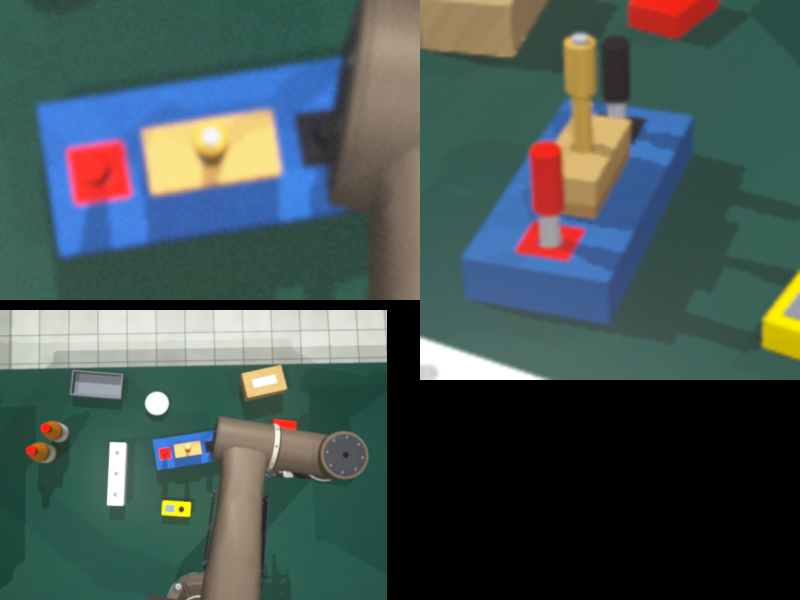

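```bash
python3 -c "
from station import arm
print(arm.job_done())"
```

```text
the job is handed in; nothing more can be done
None
```

The job is done and handed in at about 50 s of robot time. No verdict is reported, so the result below rests on my own checks.

**What I did**
- I found three spacers on the table and no others in the pictures. I stacked all three flat on the blue fixture, and re-centred the first because it sat about 2 mm off.
- I stood the red post in the red-marked socket and the black post in the black-marked one.
- Only then did I pass the brass electrode down through the three holes to the bottom of the middle bore.

**Last checks**
- **Stack:** the last spacer's hole measured within 0.4 mm of the bore's centre right after stacking, and again within about 0.6 mm after the posts were in.
- **Seating:** each insertion ended within about 0.5 mm of the expected depth with almost no side force. In the final side view the tops of the electrode and both posts were within about 1 pixel of where they should be when fully home.
- **Other things on the bench:** the red box, dish and meter still appear where they started. The final top view had the arm partly over the black socket and the red box, so I confirmed those two from the side view.

**Readings that disagreed**
- The trained networks' positions were up to several mm off, so for placing I used the holes, the red and black marks, and the post and electrode tops measured from the wrist pictures.
- For the first spacer, the hole measured before gripping and while held differed by about 4 mm. This was probably because the picture was taken before the arm had settled.
- One later measurement of a held hole was spoiled by shadow, and I ignored it.

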